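# Set up the painter's table lamp

## Task

Set up the painting lamp: slide the stem of the lamp into the slanted socket on its foot, light strip facing down, until the socket's rim stands at the middle of the red band on the stem, and let go of it. Then switch the lamp on by flipping the toggle on the foot right over to the side of the green dot. Do not shift or tip the brush jar, the oil bottle or the gesso tin.

Things in the scene. Friction and masses are not known exactly. Their poses are not given: they have to be found in the camera images.
- lamp: Loose lamp, T-shaped, 0.25 to 0.45 kg: straight aluminium stem 18 mm thick, black bar head across one end. Origin on the stem axis at the middle of the red band. x runs along the stem from free end to head, y along the bar, z away from the white light strip (on the head's -z face). Centre of mass near x = +60 mm. Starts level, strip down, across the bars of the canvas.
- band (a point): Middle of the red band (8 mm wide, right round the stem), on the stem axis = the lamp's origin; 60 mm from the free end. The stem is bare and can be gripped at x = +15 to +80 mm.
- stem_end (a point): Centre of the free end of the stem (lamp x = -60 mm), the end that goes into the socket. A 4 mm long bevel narrows it to 15.4 mm.
- head (a point): Centre of the bar head (lamp x = +117 mm): 32 mm (x) by 170 mm (y) by 18 mm (z). Just before it a hinge barrel, 21 mm thick and 30 mm long in y, crosses the stem at x = 84 to 105 mm.
- lamp_foot: Fixed lamp foot, a dark steel slab 215 mm (x, -118 to +98 mm from its origin) by 124 mm (y, centred), top 35 mm above the table. Origin on the table. The socket rises towards its +x; the toggle stands near its -x end, on a grey plate. The socket's clamping cheeks (x = -43 to -11 mm, 49 mm wide, brass wing nut at +y) reach 76 mm above the table.
- socket: Black round socket, 33 mm thick (37 mm at the rim). Origin: centre of its mouth. z points out along the bore, 28 to 42 degrees above level (set anew each time, clamped firm) towards the foot's +x; -x is its upper side. It tilts about a knuckle 75 mm down the bore, 27 mm to -x of the foot's origin, 60 mm above the table. Bore 20 mm wide, 88 mm deep. Home: lamp origin here, lamp x along this z.
- plunger_body (a point): Brass body of a spring plunger on the socket's upper side, 36 mm below the mouth, reaching 35 mm from the bore axis. Its shoe presses on the stem: the stem goes in freely for about 23 mm, then needs a push of some 6 to 20 N along the bore, under which arm and grip give several mm, and stays by friction at whatever depth it is left. No stop at the marked depth.
- canvas: Fixed stretched canvas lying face down, 200 mm (x) by 240 mm (y); origin on the table under its centre. Wooden bars 25 mm wide and 38 mm high run round its edge; the hollow inside is about 147 by 187 mm, floor 4 mm above the table. The lamp lies across it, head on the +x bar, free end on the -x bar.
- toggle (a joint): Toggle lever angle, rad: 0 = off, leaning 24 degrees towards the foot's +y (white dot); 0.84 = on, leaning 24 degrees towards the foot's -y (green dot). Snap-over centre at 0.42: a spring throws it to the nearer end. About 3 N at the tip starts it.
- toggle_pivot (a point): Pivot of the toggle: 85 mm to -x of the foot's origin, 47 mm above the table. The lever swings about the foot's x axis.
- toggle_tip (a point): Tip of the toggle lever, 62 mm from the pivot. The lever is a 10 mm steel rod with a red end 14 mm thick.
- brush_jar: Bystander: loose glass jar, 72 mm wide and 100 mm high, with brushes standing up to 270 mm; origin at its underside.
- oil_bottle: Bystander: loose amber bottle, 52 mm wide, 130 mm high; origin at its underside.
- gesso_tin: Bystander: loose blue tin, 66 mm wide, 75 mm high; origin at its underside.

How it is judged:
On the way, in this order (a step that is already met when the one before it is completed fails the run):
1. the stem stands in the socket with the rim on the red band, strip down, let go, while the toggle is still off (z of band in the frame of socket between -0.004 and 0.004 m and x of band in the frame of socket between -0.004 and 0.004 m and y of band in the frame of socket between -0.004 and 0.004 m and angle between the x axis of lamp and the z axis of socket, either way round below 0.09 rad and angle between lamp's own z axis and vertical below 0.9 rad and linear speed of lamp below 0.02 m/s and contact force between lamp and the fingers below 0.05 N and value of joint toggle below 0.3 rad), for 0.3 s.
2. the toggle is flipped over to on (value of joint toggle above 0.7 rad), for 0.2 s.
At the end, for the whole second after the job is handed in: Stem in the socket, along the bore within 5 degrees, middle of the red band within 4 mm of the mouth, strip facing down (lamp z within 51 degrees of vertical), lamp at rest and let go; toggle over on the green-dot side (above 0.7 rad); bystanders where they were (z of band in the frame of socket between -0.004 and 0.004 m and x of band in the frame of socket between -0.004 and 0.004 m and y of band in the frame of socket between -0.004 and 0.004 m and angle between the x axis of lamp and the z axis of socket, either way round below 0.09 rad and angle between lamp's own z axis and vertical below 0.9 rad and linear speed of each of lamp, brush_jar, oil_bottle, gesso_tin below 0.02 m/s and contact force between lamp and the fingers below 0.05 N and value of joint toggle above 0.7 rad); the robot touches nothing.
It fails at once if the brush jar is shifted more than 25 mm or tipped (distance of brush_jar from where it was at the start of the episode above 0.025 m or angle between brush_jar's own z axis and vertical above 0.3 rad).
It fails at once if the oil bottle is shifted more than 25 mm or tipped (distance of oil_bottle from where it was at the start of the episode above 0.025 m or angle between oil_bottle's own z axis and vertical above 0.3 rad).
It fails at once if the gesso tin is shifted more than 25 mm or tipped (distance of gesso_tin from where it was at the start of the episode above 0.025 m or angle between gesso_tin's own z axis and vertical above 0.3 rad).
It also fails if it takes over 69 s, if anything falls off the work surface, if the arm or the gripper's body presses on something with over 40 N, if the wrist force passes 120 N, or if a joint passes its speed limit or range.

## Robot

A 6-joint arm with a two-finger parallel gripper is mounted at the origin on the work surface. World frame = base frame: x ahead of the robot, y to its left, z up, the work surface at z = 0. Lengths are in m, angles in rad, forces in N, time in s.
With the tool pointing down it reaches from about 0.35 to 1 m from the base axis. Payload 7.1 kg.
Tool frame: the origin (TCP) lies midway between the tips of the shut fingers; the grasp point (between the pads) lies 19 mm behind it; z points along the fingers, y is the direction in which the jaws open and shut (so a half turn about z gives the same grasp; the last joint's range is limited). The gripper opens to 85 mm and grips with 20 to 120 N. Pads are 22 mm wide; open, the fingers measure 114 mm over their backs; the gripper's body (76 mm by 85 mm) begins 54 mm behind the grasp point. The pads swing forward as they close: fully open they stand 13 mm farther back than shut.
Start: joints at [-1.229, 0.423, 1.63, -0, 1.089, -0.019], TCP at [0.221, -0.585, 0.231] pointing down, gripper open.
Joint ranges: [-3, 3], [-0.9, 2.11], [0.09, 2.58], [-1.31, 4.45], [0.11, 2.69], [-2.54, 2.54]. Speed limits (rad/s): [2.39, 2.39, 3.01, 3.14, 3.14, 3.14].

## Interface

Orientations are given as a 3x3 rotation matrix whose columns are the frame's x, y, z axes.
In Python, from bench import observe, vision, ctrl gives the robot as it stands.
- The arm moves only by the tool move_arm, never from a script. Its argument "deltas" is a list that holds one entry, the list of rows, each a list of 7 numbers: the shift along the tool's x, y, z in mm, then the turn, a rotation vector about the tool's x, y, z in rad, then the opening, from -1 (shut) to 1 (fully open), so that 0 is half open. In form: [[[dx, dy, dz, wx, wy, wz, gripper], ...]]. A call has 1 to 12 rows; each row shifts and turns the commanded pose from where the row before left it, along the tool's axes as they then stand; what a row does not reach is not made up. A row lasts 1/8 s, in which the tool goes at most 62.5 mm and 10.7 degrees, less where a joint would pass 70% of its speed; a pose out of reach is approached as far as the arm can. A call is refused whole if a number of a shift passes 62.5 or a number of a turn 0.188, either way. A call with a gripper value outside its range is refused whole. The fingers move at their own pace and stop on an object; the grip force is fixed at half the most. Time passes only in rows, so rows that do not move let the fingers close. It gives the time, the measured TCP pose, the force and the opening at its end, in the units of the state.
- observe(): the state, without advancing time (a new reading comes with each control period).
- vision.camera(name): name is "scene" or "top" or "wrist"; returns a dict with "img" (384x512x3 uint8, red, green, blue), "z_map" (384x512 float32, m along the optical axis (not along the pixel's ray), 0 where there is no reading), "K" (3x3 intrinsics, pixels), "k1" (the pictures are not rectified: a ray, as slopes to the right and down, at radius r is drawn at 1 + k1 r^2 times it, then the intrinsics apply), "rvec" (rotation vector, rad) and "tvec" (3), from world to camera coordinates, as OpenCV has them. Camera axes: x right, y down, z forward; pixel columns grow to the right and rows downward; lengths in m; the calibration is good to about 2 mm. A picture is of the moment at which its call begins.
- ctrl.sign_off(): hands the job in, once; it reports no verdict.
The state is a dict: "clock": time; "joint_pos": joint angles; "dq": joint speeds; "tau": joint torques, N m; "tool_pos": TCP position; "eef_rot": TCP orientation; "force": force on the tool from outside, world axes, zero at the start; "wrist_torque": the same for the moment, N m; "gripper_width": opening from 0.0 (shut) to 1.0 (fully open).
Only numpy, scipy, OpenCV 4.12 (cv2) and the standard library are available. Lean on these libraries where they do the work, as an engineer would, in place of code of your own. Each camera call takes 0.05 s, during which the arm holds its last target.

## Working session

There is one attempt and no reset: what is moved stays moved. The work goes in short steps, Python scripts to look and compute and a tool call to move; the robot and the scene stay as the last step left them, time stands still between calls to the robot, and variables do not carry over. Pictures are saved under pics/ and viewed, and the job is handed in when it is done.

Besides the shell and the picture viewer there is one more tool, called after ">>>" as name(argument=value, ...) on one line, values as JSON. move_arm: Moves the arm, as the interface text tells. Its arguments: {"type":"object","properties":{"deltas":{"type":"array"}},"required":["deltas"]}

```bash
ls; mkdir -p pics; cat > h.py <<'E'
import numpy as np, cv2
from bench import observe, vision, ctrl
def snap(name,fn):
    c=vision.camera(name); cv2.imwrite('pics/'+fn+'.png',c['img'][:,:,::-1]); np.savez('pics/'+fn+'.npz',**{k:np.asarray(v) for k,v in c.items()}); return c
def load(fn): 
    d=np.load('pics/'+fn+'.npz'); return {k:d[k] for k in d}
def cloud(c):
    K=c['K'];k1=float(c['k1']);H,W=c['z_map'].shape
    u,v=np.meshgrid(np.arange(W),np.arange(H))
    p=cv2.undistortPoints(np.stack([u,v],-1).reshape(-1,1,2).astype(float),K,np.array([k1,0,0,0.])).reshape(H,W,2)
    z=c['z_map']; P=np.dstack([p[...,0]*z,p[...,1]*z,z])
    R=cv2.Rodrigues(c['rvec'])[0]
    X=(P-c['tvec'].reshape(3))@R; X[z==0]=np.nan
    return X
def proj(c,X):
    q,_=cv2.projectPoints(np.asarray(X,float).reshape(-1,1,3),c['rvec'],c['tvec'],c['K'],np.array([float(c['k1']),0,0,0]))
    return q.reshape(-1,2)
E
python3 - <<'E'
from h import *
print(observe())
for n in ['scene','top','wrist']:
    c=snap(n,n+'0'); R=cv2.Rodrigues(c['rvec'])[0]; print(n,c['k1'],c['K'],-R.T@c['tvec'].reshape(3))
E
```

```text
pics
{'clock': 0.0, 'joint_pos': array([-1.22898748e+00,  4.23873919e-01,  1.63068097e+00,  4.19864101e-05,
        1.08861515e+00, -1.90062149e-02]), 'dq': array([-0.00168118, -0.00065563, -0.00039613,  0.00038977, -0.0008198 ,
       -0.00186973]), 'tau': array([ 1.03085655e-03, -5.57381487e+01, -2.81740862e+01, -1.60673144e-04,
        7.35533744e-03,  3.28178351e-05]), 'tool_pos': array([ 0.22049527, -0.58422782,  0.23052859]), 'eef_rot': array([[ 9.35616288e-01,  3.53018297e-01, -4.93680292e-04],
       [ 3.53018636e-01, -9.35615090e-01,  1.49860505e-03],
       [ 6.71402718e-05, -1.57639764e-03, -9.99998755e-01]]), 'force': array([-0.2218054 , -0.33684118, -0.14999157]), 'wrist_torque': array([0.03532222, 0.05808729, 0.04467524]), 'gripper_width': 1.0037187868294708}
scene -0.01736313952718954 [[436.14104401   0.         261.07796142]
 [  0.         436.14104401 189.25905566]
 [  0.           0.           1.        ]] [1.43366084 0.47074532 0.88227165]
top -0.10025197050787979 [[366.45095708   0.         257.89178129]
 [  0.         366.45095708 190.70717724]
 [  0.           0.           1.        ]] [ 0.49306811 -0.01094624  1.19121701]
wrist -0.08577286827953229 [[334.61236704   0.         263.27287762]
 [  0.         334.61236704 194.92073267]
 [  0.           0.           1.        ]] [ 0.29862175 -0.55446635  0.37224296]
```

View pics/scene0.png

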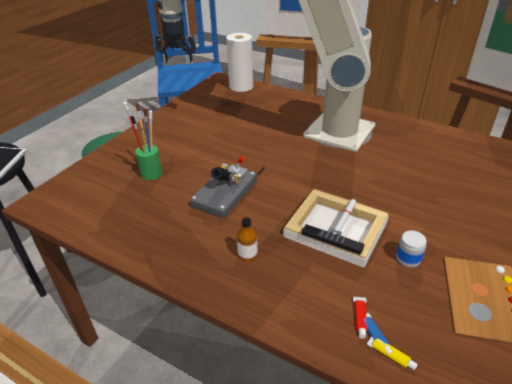

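View pics/top0.png

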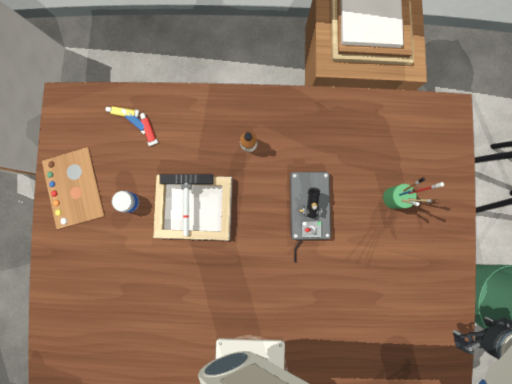

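View pics/wrist0.png

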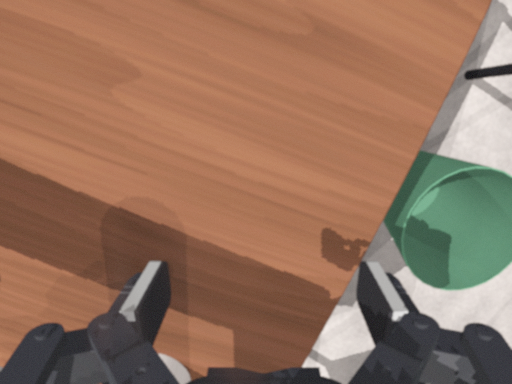

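The top view shows the lamp on the canvas at about (187,205), head at the top (+x). The foot is at (312,206), with its socket rising to +x and the toggle at (308,230). The jar is at (400,197), the bottle at (248,142) and the tin at (124,202). Next I'll measure these.

```bash
python3 - <<'E'
from h import *
for n in ['top','scene']:
    c=load(n+'0'); X=cloud(c)
    print(n)
    if n=='top':
        for nm,(u,v) in dict(foot1=(294,175),foot2=(327,175),foot3=(327,237),foot4=(295,236),sock=(313,192),tog=(308,230),head=(187,180),stem=(186,205),end=(185,230),band=(186,214),jar=(400,197),bot=(248,142),tin=(124,202),can1=(157,237),can2=(230,237),can3=(230,180)).items(): print(nm,X[v,u].round(4))
    else:
        for nm,(u,v) in dict(tip=(241,161),sock=(218,173),head=(332,239),stem=(345,214)).items(): print(nm,X[v,u].round(4))
c=load('top0');im=c['img'][150:260,140:340]
cv2.imwrite('pics/t0z.png',cv2.resize(im,None,fx=4,fy=4,interpolation=cv2.INTER_CUBIC)[:,:,::-1])
E
```

```text
top
foot1 [ 0.6366 -0.1246  0.0383]
foot2 [ 0.6403 -0.2311  0.0317]
foot3 [ 0.4433 -0.2331  0.0342]
foot4 [ 0.4442 -0.1319  0.0333]
sock [ 0.5798 -0.1775  0.0936]
tog [ 0.4657 -0.1629  0.103 ]
head [0.61   0.2106 0.0573]
stem [0.532  0.2109 0.0558]
end [0.4545 0.2112 0.0548]
band [0.5041 0.2099 0.0549]
jar [ 0.5708 -0.4423  0.1013]
bot [0.7262 0.0223 0.0981]
tin [0.5352 0.4011 0.0747]
can1 [0.4291 0.3032 0.0364]
can2 [ 0.4341  0.0751 -0.0031]
can3 [0.6163 0.0783 0.0303]
scene
tip [ 0.4735 -0.1537  0.0916]
sock [ 0.5572 -0.1858  0.0869]
head [0.6255 0.2216 0.0566]
stem [0.5129 0.2154 0.0551]
```

View pics/t0z.png

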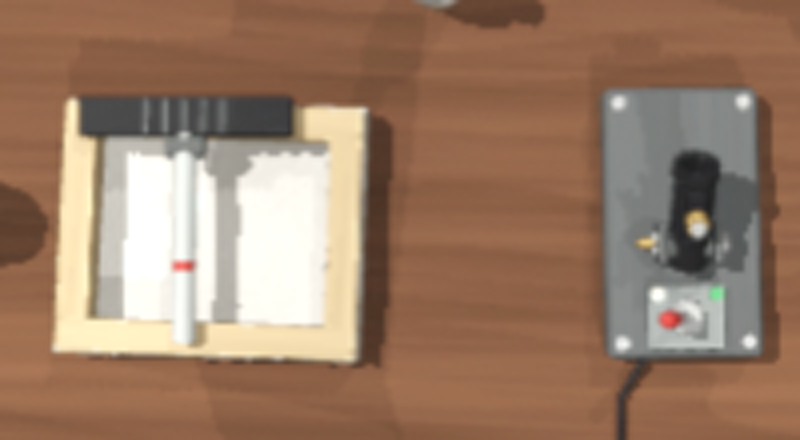

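```bash
cat >> h.py <<'E'
from scipy.spatial.transform import Rotation as Ro
def plan(p,R,n,g,start=None,dec=1):
    """straight line from current (or start) pose to p,R in n rows"""
    if start is None:
        o=observe(); start=(o['tool_pos'],o['eef_rot'])
    p0,R0=map(np.array,start); p0=p0.copy();R0=R0.copy()
    pt=np.array(p,float); rows=[]
    w0=Ro.from_matrix(R0.T@np.array(R)).as_rotvec()
    pc,Rc=p0,R0
    for i in range(n):
        tgt=p0+(pt-p0)*(i+1)/n
        Rt=R0@Ro.from_rotvec(w0*(i+1)/n).as_matrix()
        d=np.round(Rc.T@(tgt-pc)*1000,dec); w=np.round(Ro.from_matrix(Rc.T@Rt).as_rotvec(),3)
        pc=pc+Rc@d/1000; Rc=Rc@Ro.from_rotvec(w).as_matrix()
        rows.append([*(d+0.).tolist(),*(w+0.).tolist(),g])
    print('['+str(rows)+']'); 
    return pc,Rc
def down(yaw,pitch=0,roll=0):
    """tool x ~ world x rotated by yaw; pitch: head-up rotation (tool z leans to +x)"""
    B=np.diag([1.,-1,-1])
    return (Ro.from_euler('z',yaw)*Ro.from_euler('y',-pitch)*Ro.from_euler('x',roll)).as_matrix()@B
E
python3 - <<'E'
from h import *
R=down(0)
s=plan([0.40,-0.20,0.30],R,9,1,dec=0)
plan([0.40,0.14,0.30],R,9,1,start=s,dec=0)
E
```

```text
[[[34.0, -33.0, -8.0, 0.0, 0.0, 0.04, 1], [32.0, -34.0, -7.0, 0.0, 0.0, 0.04, 1], [31.0, -36.0, -8.0, 0.0, 0.0, 0.04, 1], [30.0, -36.0, -8.0, 0.0, 0.0, 0.04, 1], [28.0, -38.0, -7.0, -0.001, 0.0, 0.04, 1], [26.0, -39.0, -8.0, 0.0, 0.0, 0.041, 1], [25.0, -40.0, -8.0, 0.0, 0.0, 0.04, 1], [23.0, -41.0, -7.0, 0.0, 0.0, 0.04, 1], [22.0, -42.0, -8.0, 0.0, 0.0, 0.04, 1]]]
[[[0.0, -38.0, 0.0, 0.0, 0.0, 0.0, 1], [0.0, -38.0, 0.0, 0.0, 0.0, 0.0, 1], [0.0, -37.0, 0.0, 0.0, 0.0, 0.0, 1], [0.0, -38.0, 0.0, 0.0, 0.0, 0.0, 1], [0.0, -38.0, 0.0, 0.0, 0.0, 0.0, 1], [0.0, -38.0, 0.0, 0.0, 0.0, 0.0, 1], [0.0, -38.0, 0.0, 0.0, 0.0, 0.0, 1], [0.0, -37.0, 0.0, 0.0, 0.0, 0.0, 1], [0.0, -38.0, 0.0, 0.0, 0.0, 0.0, 1]]]
```

>>> move_arm(deltas=[[[34.0, -33.0, -8.0, 0.0, 0.0, 0.04, 1], [32.0, -34.0, -7.0, 0.0, 0.0, 0.04, 1], [31.0, -36.0, -8.0, 0.0, 0.0, 0.04, 1], [30.0, -36.0, -8.0, 0.0, 0.0, 0.04, 1], [28.0, -38.0, -7.0, 0, 0.0, 0.04, 1], [26.0, -39.0, -8.0, 0.0, 0.0, 0.041, 1], [25.0, -40.0, -8.0, 0.0, 0.0, 0.04, 1], [23.0, -41.0, -7.0, 0.0, 0.0, 0.04, 1], [22.0, -42.0, -8.0, 0.0, 0.0, 0.04, 1], [0, 0, 0, 0, 0, 0, 1]]])

```text
clock: 1.4
tool_pos: [0.4011, -0.1983, 0.3008]
eef_rot: [[1.0, 0.004, 0.001], [0.004, -1.0, -0.0], [0.001, 0.0, -1.0]]
force: [0.1, -0.4, 0.2]
gripper_width: 0.998
```

```bash
python3 - <<'E'
from h import *
o=observe(); print(o['clock'],o['tool_pos'],o['eef_rot'])
c=snap('wrist','w1')
cv2.imwrite('pics/w1z.png',cv2.resize(c['img'],(800,600),interpolation=cv2.INTER_CUBIC)[:,:,::-1])
R=cv2.Rodrigues(c['rvec'])[0]; print(-R.T@c['tvec'].reshape(3),R)
z=c['z_map'];print(np.nanmin(z[z>0]),z[200,260])
E
```

```text
1.4 [ 0.40113218 -0.19828321  0.3008204 ] [[ 9.99992644e-01  3.69783432e-03  1.01849091e-03]
 [ 3.69788370e-03 -9.99993162e-01 -4.66090886e-05]
 [ 1.01831159e-03  5.03750066e-05 -9.99999480e-01]]
[ 0.48453966 -0.1979716   0.44255326] [[ 3.56163443e-03 -9.99993651e-01  1.09058266e-04]
 [-9.44740906e-01 -3.32909346e-03  3.27801063e-01]
 [-3.27798619e-01 -1.27053936e-03 -9.44746766e-01]]
0.075059004 0.4717739
```

View pics/w1z.png

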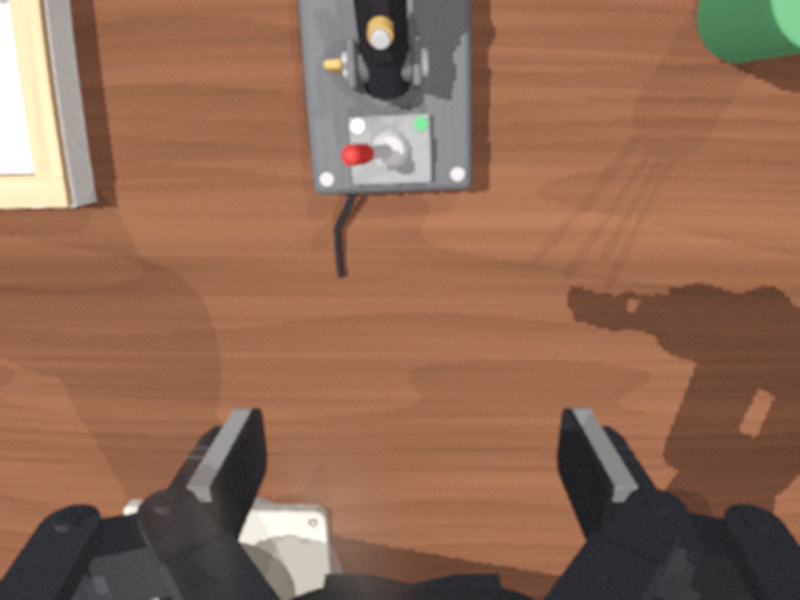

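>>> move_arm(deltas=[[[40, -4, 0, 0, 0, 0.004, 1], [40, -5, 0, 0, 0, 0, 1], [40, -5, 0, 0, 0, 0, 1], [20, -4, 0, 0, 0, 0, 1], [0, 0, 0, 0, 0, 0, 1]]])

```text
clock: 2.08
tool_pos: [0.5402, -0.1834, 0.2996]
eef_rot: [[1.0, -0.004, -0.001], [-0.004, -1.0, 0.0], [-0.001, -0.0, -1.0]]
force: [-0.1, 0.7, -0.5]
gripper_width: 1.004
```

```bash
python3 - <<'E'
from h import *
o=observe(); print(o['clock'],o['tool_pos'],o['eef_rot'])
c=snap('wrist','w2')
cv2.imwrite('pics/w2z.png',cv2.resize(c['img'],(800,600),interpolation=cv2.INTER_CUBIC)[:,:,::-1])
E
```

```text
2.075 [ 0.54019116 -0.18339363  0.29956979] [[ 9.99990988e-01 -4.01656778e-03 -1.37488827e-03]
 [-4.01624762e-03 -9.99991907e-01  2.35543769e-04]
 [-1.37582322e-03 -2.30019755e-04 -9.99999027e-01]]
```

View pics/w2z.png

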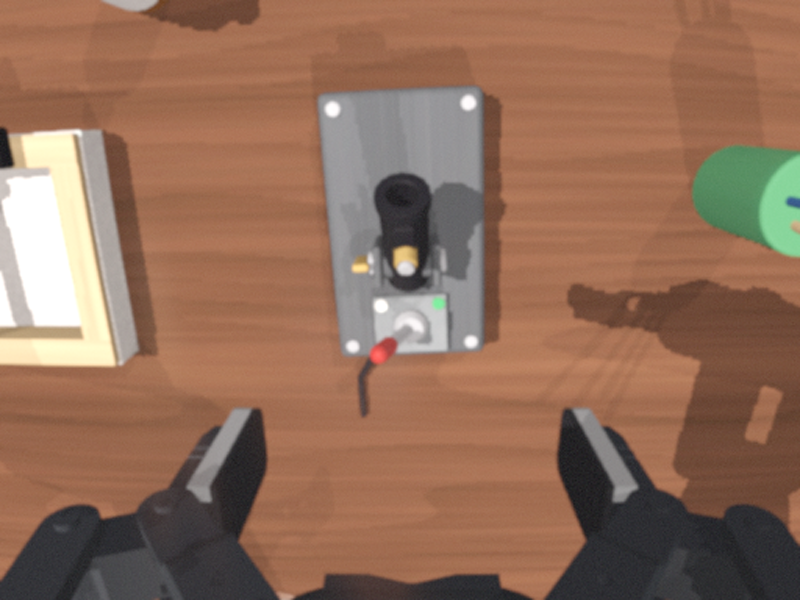

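```bash
python3 - <<'E'
from h import *
c=load('w2');X=cloud(c)
m=(X[...,2]>0.028)&(X[...,2]<0.043)&(X[...,0]>0.4)&(X[...,0]<0.75)&(X[...,1]>-0.28)&(X[...,1]<-0.08)
P=X[m]; print(P[:,2].mean(),P[:,2].std(),m.sum())
print(cv2.minAreaRect(P[:,:2].astype(np.float32)))
# crop
im=c['img'][40:240,190:330]; cv2.imwrite('pics/w2c.png',cv2.resize(im,None,fx=4,fy=3*1,interpolation=cv2.INTER_CUBIC)[:,:,::-1]) 
im=c['img'][90:190,215:300]; cv2.imwrite('pics/w2d.png',cv2.resize(im,None,fx=6,fy=6,interpolation=cv2.INTER_CUBIC)[:,:,::-1]) 
# silhouettes of corner
g=cv2.cvtColor(c['img'],cv2.COLOR_RGB2HSV); print(g[70,260],g[30,260],g[130,215],g[200,320])
E
```

```text
0.03442110378218513 0.0023825924289564947 13191
((0.5430175065994263, -0.17855021357536316), (0.2124129682779312, 0.12330470979213715), 2.2819015979766846)
[120   5 154] [ 10 127 162] [  0   0 156] [ 10 124 144]
```

View pics/w2d.png

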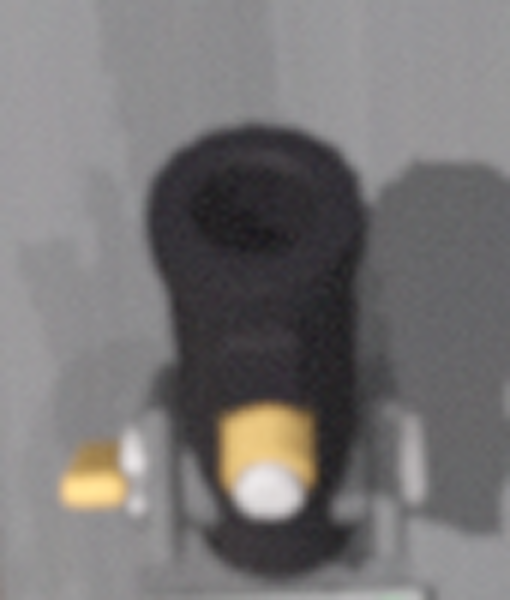

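View pics/w2c.png

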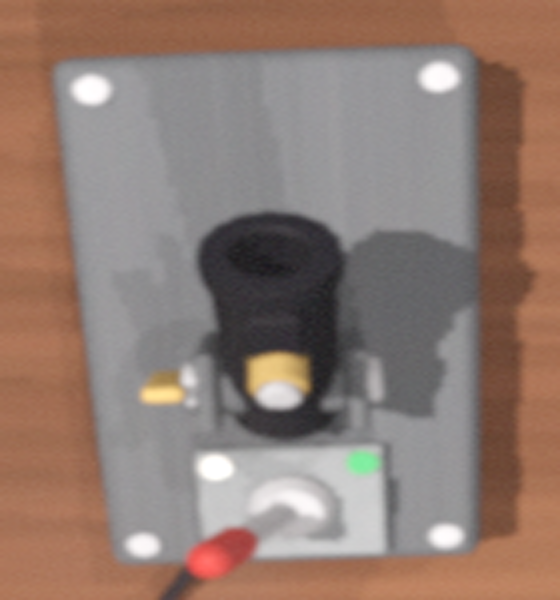

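```bash
cat >> h.py <<'E'
def foot(fx,fy,yaw):
    T=np.eye(4);T[:3,:3]=Ro.from_euler('z',yaw).as_matrix();T[:3,3]=[fx,fy,0];return T
def sockT(F,a):
    T=np.eye(4); z=np.array([np.cos(a),0,np.sin(a)]); x=np.array([np.sin(a),0,-np.cos(a)]) # -x upper
    T[:3,:3]=np.c_[x,np.cross(z,x),z]; T[:3,3]=np.array([-.027,0,.060])+.075*z
    return F@T
E
python3 - <<'E'
from h import *
from scipy.optimize import least_squares
c=load('w2');X=cloud(c)
hsv=cv2.cvtColor(c['img'],cv2.COLOR_RGB2HSV)
dark=(hsv[...,2]<75)
sel=dark&(X[...,2]>0.065)&(X[...,0]>0.45)&(X[...,0]<0.65)&(abs(X[...,1]+.18)<0.04)
P=X[sel]; print(len(P),P.mean(0))
F=foot(0.553,-0.1782,np.deg2rad(2.28))
def loc(p): 
    T=sockT(foot(0.553+p[2],-0.1782+p[1],np.deg2rad(2.28)),p[0]); return (P-T[:3,3])@T[:3,:3]
def res(p):
    L=loc(p); keep=(L[:,2]<-0.004)&(L[:,2]>-0.06)
    r=np.hypot(L[:,0],L[:,1]); rad=np.where(L[:,2]>-0.012,.0185,.0165)
    return np.r_[np.where(keep,np.clip(r-rad,-.006,.006),0),(p[1]*.3)]
for ax in [0,0.003,-.003]:
  s=min((least_squares(lambda q:res([q[0],q[1],ax]),[a0,0]) for a0 in np.deg2rad([30,35,40])),key=lambda s:s.cost)
  print(ax,np.rad2deg(s.x[0]),s.x[1],s.cost, np.abs(s.fun).mean())
L=loc([s.x[0],s.x[1],0]); print('max z',np.percentile(L[:,2],[50,90,97,99]))
im=cv2.resize(c['img'],None,fx=6,fy=6,interpolation=cv2.INTER_CUBIC)[:,:,::-1].copy()
th=np.linspace(0,2*np.pi,60)
for a,col in ((28,(255,0,0)),(35,(0,255,0)),(42,(0,0,255))):
    T=sockT(F,np.deg2rad(a))
    for r in (.0185,.010):
        q=proj(c,(T@np.c_[r*np.cos(th),r*np.sin(th),0*th,1+0*th].T).T[:,:3])
        cv2.polylines(im,[np.int32((q+.5)*6)],True,col,1)
x0,x1,y0,y1=-.118,.098,-.062,.062
q=proj(c,(F@np.array([[x0,y0,.035,1],[x1,y0,.035,1],[x1,y1,.035,1],[x0,y1,.035,1]]).T).T[:,:3])
cv2.polylines(im,[np.int32((q+.5)*6)],True,(0,255,255),1)
cv2.imwrite('pics/w2o.png',im[90*6:190*6,215*6:300*6])
cv2.imwrite('pics/w2p.png',cv2.resize(im[45*6:235*6,190*6:320*6],None,fx=.5,fy=.5,interpolation=cv2.INTER_AREA))
E
```

```text
8966 [ 0.55335163 -0.17214063  0.31756097]
0 44.24193240463599 -0.00016122309610320086 0.004066085156803966 0.00026315059641790185
0.003 46.344986379477845 -0.00026424290850045855 0.004972902897088792 0.00032314131224971186
-0.003 42.010486078628375 -0.00017814282387675496 0.003891185472166902 0.00024844373702921776
max z [0.15328146 0.16199668 0.16364653 0.1644887 ]
```

View pics/w2o.png

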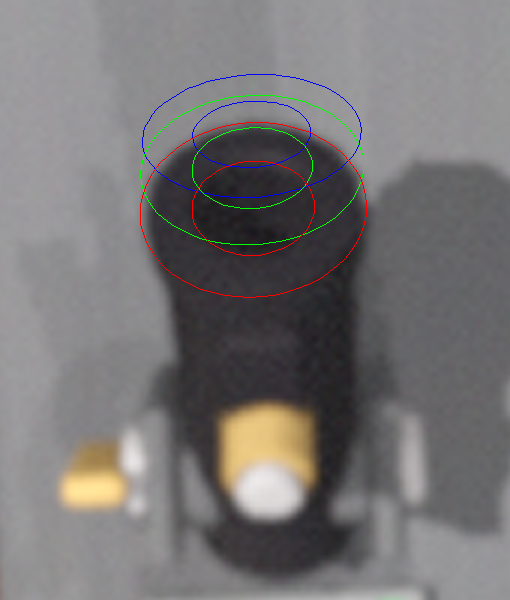

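View pics/w2p.png

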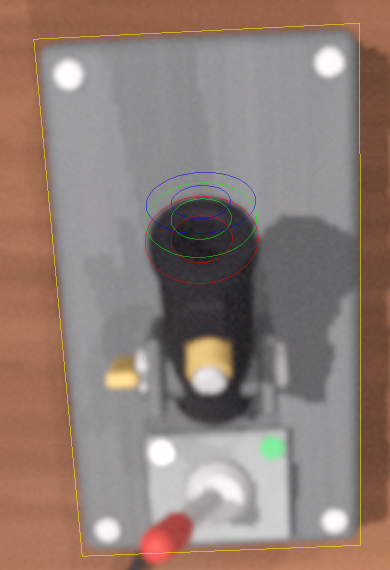

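```bash
python3 - <<'E'
from h import *
c=load('w2');X=cloud(c);F=foot(0.552,-0.1782,np.deg2rad(2.28))
L=(X-F[:3,3])@F[:3,:3]
for v in range(104,188,3):
    u0=int(256+ (v-104)*4/70); print(v,[tuple((L[v,u]*1000).round(0).astype(int)) for u in range(u0-15,u0+16,5)])
E
```

```text
104 [(np.int64(45), np.int64(19), np.int64(34)), (np.int64(44), np.int64(13), np.int64(35)), (np.int64(44), np.int64(7), np.int64(35)), (np.int64(44), np.int64(2), np.int64(34)), (np.int64(43), np.int64(-4), np.int64(34)), (np.int64(43), np.int64(-10), np.int64(35)), (np.int64(43), np.int64(-16), np.int64(35))]
107 [(np.int64(41), np.int64(20), np.int64(33)), (np.int64(41), np.int64(14), np.int64(34)), (np.int64(41), np.int64(8), np.int64(35)), (np.int64(40), np.int64(2), np.int64(33)), (np.int64(40), np.int64(-4), np.int64(33)), (np.int64(40), np.int64(-10), np.int64(35)), (np.int64(39), np.int64(-16), np.int64(33))]
110 [(np.int64(38), np.int64(20), np.int64(34)), (np.int64(37), np.int64(14), np.int64(33)), (np.int64(37), np.int64(8), np.int64(33)), (np.int64(37), np.int64(2), np.int64(33)), (np.int64(36), np.int64(-4), np.int64(34)), (np.int64(36), np.int64(-10), np.int64(34)), (np.int64(36), np.int64(-16), np.int64(34))]
113 [(np.int64(34), np.int64(20), np.int64(35)), (np.int64(34), np.int64(14), np.int64(36)), (np.int64(39), np.int64(5), np.int64(98)), (np.int64(39), np.int64(0
[... 7097 characters left out ...]
np.int64(63)), (np.int64(-50), np.int64(-18), np.int64(33))]
182 [(np.int64(-52), np.int64(20), np.int64(33)), (np.int64(-52), np.int64(14), np.int64(34)), (np.int64(-44), np.int64(7), np.int64(62)), (np.int64(-43), np.int64(1), np.int64(66)), (np.int64(-44), np.int64(-5), np.int64(65)), (np.int64(-46), np.int64(-11), np.int64(59)), (np.int64(-54), np.int64(-18), np.int64(33))]
185 [(np.int64(-56), np.int64(21), np.int64(34)), (np.int64(-56), np.int64(14), np.int64(35)), (np.int64(-57), np.int64(8), np.int64(35)), (np.int64(-48), np.int64(1), np.int64(61)), (np.int64(-49), np.int64(-5), np.int64(60)), (np.int64(-58), np.int64(-11), np.int64(34)), (np.int64(-58), np.int64(-18), np.int64(35))]
```

```bash
python3 - <<'E'
from h import *
c=load('w2');X=cloud(c)
for v,u in ((125,256),(113,256),(137,257),(60,215),(300,400)): print(v,u,proj(c,X[v,u]),X[v,u])
T=sockT(foot(.553,-.1782,.04),np.deg2rad(42)); print(T,proj(c,T[:3,3]))
R=cv2.Rodrigues(c['rvec'])[0];print(-R.T@c['tvec'])
E
```

```text
125 256 [[256. 125.]] [ 0.57843549 -0.17596184  0.09192232]
113 256 [[256. 113.]] [ 0.59115302 -0.17620515  0.09715791]
137 257 [[257. 137.]] [ 0.57072916 -0.17743876  0.12060166]
60 215 [[215.00000003  60.00000008]] [ 0.64567532 -0.12819759  0.03227139]
300 400 [[399.99999913 299.99999934]] [ 0.54898357 -0.23277561  0.34228267]
[[ 0.66859537 -0.03998933  0.74255039  0.58171288]
 [ 0.02675809  0.99920011  0.02971787 -0.17705087]
 [-0.74314483  0.          0.66913061  0.1101848 ]
 [ 0.          0.          0.          1.        ]] [[256.68659194 124.07397335]]
[ 0.62392073 -0.18374911  0.44107661]
```

```bash
cat > fit.py <<'E'
from h import *
from scipy.optimize import least_squares
def fit(c,verbose=1):
    X=cloud(c); R=cv2.Rodrigues(c['rvec'])[0]
    hsv=cv2.cvtColor(c['img'],cv2.COLOR_RGB2HSV); 
    dark=(hsv[...,2]<90)
    sel=dark&(X[...,2]>0.075)&(X[...,2]<.14)&(X[...,0]>0.45)&(X[...,0]<0.65)&(abs(X[...,1]+.178)<0.03)
    P=X[sel]
    def res(p,full=False):
        T=sockT(foot(p[2],p[1],np.deg2rad(p[3])),p[0]); L=(P-T[:3,3])@T[:3,:3]
        r=np.hypot(L[:,0],L[:,1])
        # sdf of outer surface: cyl 16.5, rim 18.5 top 10mm; face annulus r>11
        face=(L[:,2]>-0.003)&(r<.0178)
        cyl=~face&(L[:,2]<-.013)&(L[:,2]>-.06)&(L[:,0]<.002)
        d=np.where(face,np.where(r>.0115,L[:,2],0),np.where(cyl,r-.0165,0))
        d=np.clip(d,-.005,.005)
        if full: return d,face&(r>.0115),cyl
        return np.r_[d,30*(p[3]-2.28)*.001,3*(p[1]+.1782),10*(p[2]-.552)*.3]
    best=min((least_squares(res,[np.deg2rad(a),-.1782,.552,2.28],x_scale=[.05,.002,.002,1]) for a in (32,36,39,41)),key=lambda s:s.cost)
    d,f,cy=res(best.x,True)
    if verbose: print(np.rad2deg(best.x[0]),best.x[1:],best.cost,f.sum(),d[f].mean(),d[f].std(),cy.sum(),d[cy].mean(),d[cy].std())
    return best.x
if __name__=='__main__': fit(load('w2'))
E
python3 fit.py; python3 - <<'E'
from h import *
s=plan([0.525,0.215,0.28],down(0),12,1,dec=0)
E
```

```text
41.158638488749816 [-0.17860483  0.55128035  2.28008343] 0.0010165405579228878 505 -0.0003451734254189596 0.0008297737971021796 493 -0.0004437704957279643 0.0017570400150518739
[[[-1.0, -33.0, 2.0, 0.0, 0.0, 0.0, 1], [-2.0, -33.0, 1.0, 0.0, 0.0, -0.001, 1], [-1.0, -34.0, 2.0, 0.0, 0.0, 0.0, 1], [-1.0, -33.0, 2.0, 0.0, 0.001, 0.0, 1], [-2.0, -33.0, 1.0, 0.0, 0.0, -0.001, 1], [-1.0, -33.0, 2.0, 0.0, 0.0, 0.0, 1], [-1.0, -33.0, 2.0, 0.0, 0.0, -0.001, 1], [-1.0, -34.0, 1.0, 0.0, 0.0, 0.0, 1], [-2.0, -33.0, 2.0, 0.0, 0.0, 0.0, 1], [-1.0, -33.0, 1.0, 0.0, 0.001, -0.001, 1], [-1.0, -33.0, 2.0, 0.0, 0.0, 0.0, 1], [-1.0, -33.0, 2.0, 0.0, 0.0, 0.0, 1]]]
```

>>> move_arm(deltas=[[[-2, -33, 2, 0, 0, 0, 1], [-1, -33, 1, 0, 0, -0.001, 1], [-1, -34, 2, 0, 0, 0, 1], [-1, -33, 2, 0, 0.001, 0, 1], [-2, -33, 1, 0, 0, -0.001, 1], [-1, -33, 2, 0, 0, 0, 1], [-1, -33, 2, 0, 0, -0.001, 1], [-1, -34, 1, 0, 0, 0, 1], [-2, -33, 2, 0, 0, 0, 1], [-1, -33, 1, 0, 0, -0.001, 1], [-1, -33, 2, 0, 0, 0, 1], [-1, -33, 2, 0, 0, 0, 1]]])

```text
clock: 3.62
tool_pos: [0.525, 0.2147, 0.2805]
eef_rot: [[1.0, -0.001, 0.001], [-0.001, -1.0, -0.0], [0.001, 0.0, -1.0]]
force: [0.1, -0.1, 0.0]
gripper_width: 0.998
```

>>> move_arm(deltas=[[[0, 0, 0, 0, 0, 0, 1]]])

```text
clock: 3.75
tool_pos: [0.525, 0.2155, 0.2802]
eef_rot: [[1.0, 0.002, 0.0], [0.002, -1.0, -0.0], [0.0, 0.0, -1.0]]
force: [0.1, 0.2, -0.2]
gripper_width: 1.003
```

```bash
python3 - <<'E'
from h import *
o=observe(); print(o['clock'],o['tool_pos'],o['eef_rot'])
c=snap('wrist','w3')
cv2.imwrite('pics/w3z.png',cv2.resize(c['img'],(800,600),interpolation=cv2.INTER_CUBIC)[:,:,::-1])
X=cloud(c)
hsv=cv2.cvtColor(c['img'],cv2.COLOR_RGB2HSV)
for nm,m in dict(red=((hsv[...,0]<8)|(hsv[...,0]>172))&(hsv[...,1]>150),).items():
    v,u=np.nonzero(m); print(len(u),u.mean(),v.mean(),np.median(X[m],0),[u.min(),u.max(),v.min(),v.max()])
# stem points by height
m=(X[...,2]>.047)&(X[...,2]<.07)&(X[...,0]>.44)&(X[...,0]<.58)&(abs(X[...,1]-.21)<.03)
P=X[m];print(len(P));vx,vy,x0,y0=cv2.fitLine(P[:,:2].astype(np.float32),cv2.DIST_L2,0,.01,.01).ravel();print(vx,vy,x0,y0,np.rad2deg(np.arctan2(vy,vx)),P[:,0].min(),np.percentile(P[:,2],[50,90,99]))
m=(X[...,2]>.047)&(X[...,2]<.07)&(X[...,0]>.6)&(X[...,0]<.66)&(abs(X[...,1]-.21)<.13)
print(cv2.minAreaRect(X[m][:,:2].astype(np.float32)))
E
```

```text
3.75 [0.52499704 0.21550938 0.28024767] [[ 9.99998521e-01  1.66881677e-03  4.17105732e-04]
 [ 1.66893011e-03 -9.99998570e-01 -2.71507677e-04]
 [ 4.16652039e-04  2.72203396e-04 -9.99999876e-01]]
52 316.4807692307692 203.46153846153845 [0.49582164 0.20998023 0.05360755] [np.int64(143), np.int64(507), np.int64(180), np.int64(322)]
1820
0.9995226 0.030895688 0.51423764 0.21257031 1.7704743 0.44051597371208867 [0.05361756 0.05526673 0.05622479]
((0.6147705316543579, 0.2159464955329895), (0.03040100261569023, 0.16999228298664093), 0.8038092851638794)
```

View pics/w3z.png

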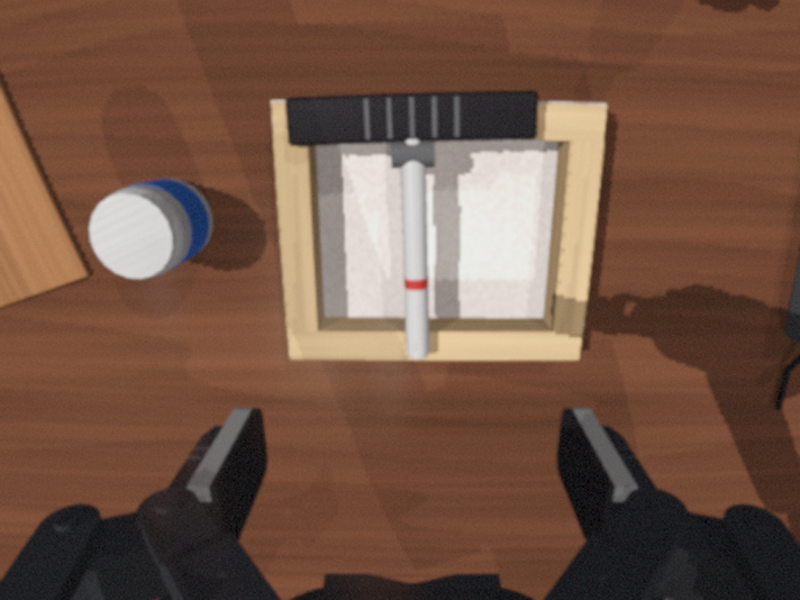

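```bash
python3 - <<'E'
from h import *
c=load('w3');X=cloud(c)
hsv=cv2.cvtColor(c['img'],cv2.COLOR_RGB2HSV)
m=((hsv[...,0]<8)|(hsv[...,0]>172))&(hsv[...,1]>110); m[:,:250]=0;m[:,285:]=0;m[:170]=0;m[200:]=0
v,u=np.nonzero(m); print(len(u),u.mean(),v.mean(),np.nanmedian(X[m],0))
def stem_edges(row):
    g=c['img'][row,245:290].astype(int); return X[row,255:280,2].round(3)
for row in (112,130,150,170,200,220,226,228,230):
    zz=X[row,:,2]; k=np.nonzero((zz>.046)&(zz<.065)&(np.arange(512)>240)&(np.arange(512)<290))[0]
    print(row,k.min() if len(k) else None,k.max() if len(k) else None, X[row,k].mean(0).round(4) if len(k) else '')
E
```

```text
65 266.16923076923075 181.84615384615384 [0.49628533 0.21226505 0.05373463]
112 257 272 [0.575  0.2142 0.0529]
130 257 272 [0.5556 0.2141 0.0534]
150 258 273 [0.5333 0.213  0.0531]
170 259 273 [0.5102 0.2123 0.0529]
200 260 274 [0.4739 0.2111 0.0531]
220 260 274 [0.4483 0.2109 0.0529]
226 261 273 [0.4405 0.2108 0.0531]
228 263 272 [0.4376 0.2102 0.0526]
230 None None
```

```bash
python3 - <<'E'
from h import *
R=down(np.deg2rad(1.5))
s=plan([0.549,0.2136,0.10],R,5,1,dec=0)
s=plan([0.549,0.2136,0.028],R,3,1,start=s,dec=1)
E
```

```text
[[[5.0, 0.0, 36.0, 0.0, 0.0, -0.005, 1], [5.0, 0.0, 36.0, 0.0, 0.0, -0.005, 1], [4.0, 1.0, 36.0, 0.0, 0.0, -0.005, 1], [5.0, 0.0, 36.0, 0.001, 0.0, -0.005, 1], [5.0, 0.0, 36.0, 0.0, 0.0, -0.005, 1]]]
[[[-0.1, 0.0, 24.1, 0.0, 0.0, 0.0, 1], [-0.1, 0.1, 24.1, 0.0, 0.0, 0.0, 1], [-0.1, 0.0, 24.1, 0.0, 0.0, 0.0, 1]]]
```

>>> move_arm(deltas=[[[5, 0, 36, 0, 0, -0.005, 1], [5, 0, 36, 0, 0, -0.005, 1], [4, 1, 36, 0, 0, -0.005, 1], [5, 0, 36, 0, 0, -0.005, 1], [5, 0, 36, 0, 0, -0.005, 1], [0, 0, 24, 0, 0, 0, 0.4], [0, 0, 24, 0, 0, 0, 0.2], [0, 0.5, 24, 0, 0, 0, 0], [0, 0, 0, 0, 0, 0, -0.2], [0, 0, 0, 0, 0, 0, -0.2]]])

```text
clock: 5.05
tool_pos: [0.5508, 0.2131, 0.0293]
eef_rot: [[1.0, 0.024, 0.002], [0.024, -1.0, 0.0], [0.002, -0.0, -1.0]]
force: [0.9, 0.5, 0.2]
gripper_width: 0.399
```

```bash
python3 - <<'E'
from h import *
o=observe(); print(o['clock'],o['tool_pos'],o['eef_rot'],o['force'],o['gripper_width'])
c=snap('wrist','w4')
cv2.imwrite('pics/w4z.png',cv2.resize(c['img'],(800,600),interpolation=cv2.INTER_CUBIC)[:,:,::-1])
E
```

```text
5.05 [0.55080139 0.2131118  0.02929823] [[ 9.99711359e-01  2.39608477e-02  1.75392258e-03]
 [ 2.39606127e-02 -9.99712891e-01  1.54892612e-04]
 [ 1.75713037e-03 -1.12822844e-04 -9.99998450e-01]] [0.8943482  0.51957947 0.21790825] 0.3993387769667735
```

View pics/w4z.png

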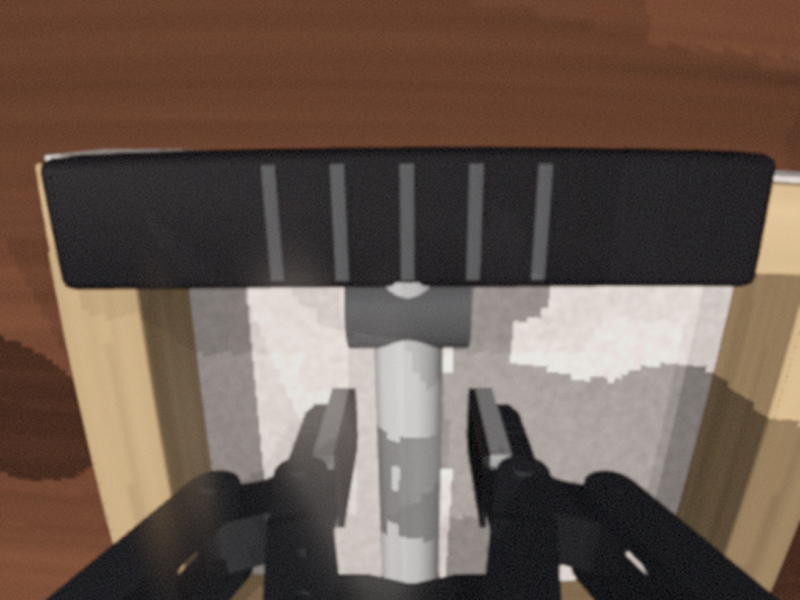

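The stem is centred between the fingers: stem at u≈409, finger midline at ≈412. Closing the gripper and lifting.

>>> move_arm(deltas=[[[0, 0, 0, 0, 0, 0, -1], [0, 0, 0, 0, 0, 0, -1], [0, 0, 0, 0, 0, 0, -1], [0, 0, 0, 0, 0, 0, -1], [0, 0, 0, 0, 0, 0, -1], [0, 0, -6, 0, 0, 0, -1], [0, 0, -15, 0, 0, 0, -1], [0, 0, -30, 0, 0, 0, -1], [0, 0, -40, 0, 0, 0, -1], [0, 0, -40, 0, 0, 0, -1]]])

```text
clock: 6.35
tool_pos: [0.5498, 0.2138, 0.1612]
eef_rot: [[1.0, 0.025, 0.001], [0.025, -1.0, 0.0], [0.001, -0.0, -1.0]]
force: [1.6, -0.1, -4.4]
gripper_width: 0.188
```

```bash
python3 - <<'E'
from h import *
o=observe(); print(o['clock'],o['tool_pos'],o['eef_rot'],o['force'],o['wrist_torque'],o['gripper_width'])
c=snap('wrist','w5')
cv2.imwrite('pics/w5z.png',cv2.resize(c['img'],(800,600),interpolation=cv2.INTER_CUBIC)[:,:,::-1])
c=snap('scene','s5')
cv2.imwrite('pics/s5z.png',cv2.resize(c['img'][100:290,160:420],None,fx=3,fy=3,interpolation=cv2.INTER_CUBIC)[:,:,::-1])
E
```

```text
6.35 [0.54983472 0.21383351 0.16122686] [[ 9.99689460e-01  2.49041186e-02  8.76889999e-04]
 [ 2.49041008e-02 -9.99689844e-01  3.13057205e-05]
 [ 8.77397668e-04 -9.45784195e-06 -9.99999615e-01]] [ 1.6332062  -0.0682138  -4.35836342] [-0.04263795  0.01874933  0.05456247] 0.18808854538562306
```

View pics/w5z.png

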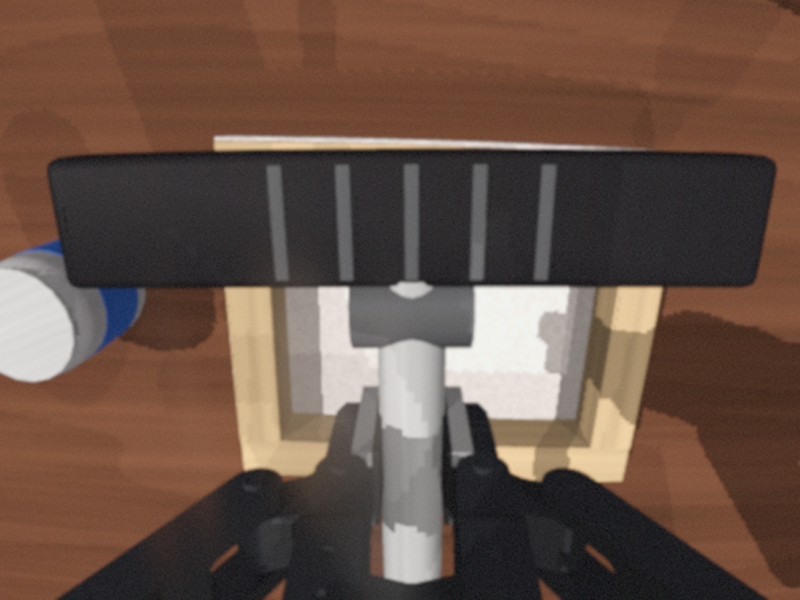

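View pics/s5z.png

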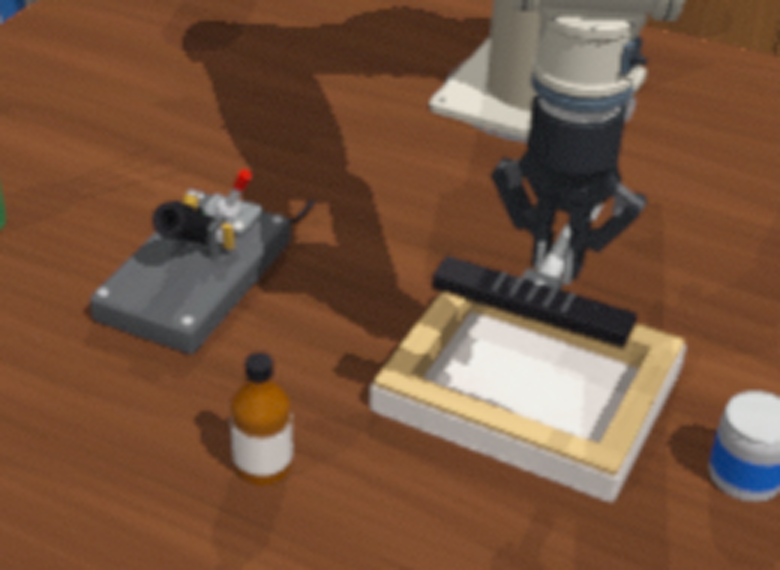

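```bash
cat >> h.py <<'E'
FX,FY,FYAW,SA=.5515,-.1786,np.deg2rad(2.28),np.deg2rad(41.1)
GRIP=np.array([.0535,0,.0177]) # TCP in lamp coords expressed along tool axes
def tcp_for(depth, lat=(0,0),a=None,yaw=None):
    """depth = z of band in socket frame (m)"""
    a=SA if a is None else a; yaw=FYAW if yaw is None else yaw
    T=sockT(foot(FX,FY,yaw),a); R=down(yaw,a)
    return T[:3,3]+T[:3,:3]@np.array([lat[0],lat[1],depth])+R@GRIP,R
E
python3 - <<'E'
from h import *
c=load('w5');X=cloud(c);o=observe();Rt=o['eef_rot'];pt=o['tool_pos']
L=(X-pt)@Rt*1000
hs=L[110:175:8,263]; print('head top',hs.round(1))
print('stem',L[230:262:5,264].round(1),L[310:370:8,264].round(1))
print('head ends', L[140,30:50:3].round(0)[:,1], L[140,478:500:3].round(0)[:,1])
s=(pt,Rt)
s=plan([0.55,0.19,0.26],Rt,3,-1,start=s,dec=0)
p,R=tcp_for(.060+.04); print(p)
s=plan(p,R,12,-1,start=s,dec=0); print(s,p,R)
E
```

```text
head top [[ 70.6   0.9 -20.9]
 [ 68.    0.9 -22. ]
 [ 65.3   0.9 -22. ]
 [ 62.6   0.9 -22.3]
 [ 60.    0.9 -23.1]
 [ 56.9   0.9 -21.9]
 [ 54.1   0.9 -22.2]
 [ 51.1   0.9 -21.7]
 [ 48.    0.9 -21.5]]
stem [[ 25.6   1.3 -21.2]
 [ 23.2   1.3 -20.5]
 [ 21.6   1.3 -21.7]
 [ 18.9   1.3 -20.6]
 [ 17.5   1.3 -22.3]
 [ 15.2   1.3 -22.1]
 [ 12.6   1.3 -21.4]] [[-11.    1.3 -22.5]
 [-15.8   1.3 -21.9]
 [-19.9   1.3 -22.2]
 [-24.6   1.3 -21.9]
 [-29.6   1.3 -21.4]
 [-34.5   1.3 -21.3]
 [-38.7   1.3 -22. ]
 [-44.3   1.3 -21.5]]
head ends [-221. -217.  -83.  -81.  -80.  -78.  -77.] [ 78.  81.  82.  83.  84. 220. 225. 227.]
[[[-1.0, 8.0, -32.0, 0.0, 0.0, 0.0, -1], [-1.0, 8.0, -32.0, 0.0, 0.0, 0.0, -1], [-1.0, 9.0, -31.0, 0.0, 0.0, 0.0, -1]]]
[ 0.70820063 -0.17236104  0.19687217]
[[[12.0, 31.0, 5.0, 0.0, 0.059, -0.001, -1], [12.0, 30.0, 6.0, 0.0, 0.059, -0.002, -1], [12.0, 31.0, 7.0, 0.001, 0.059, -0.001, -1], [11.0, 30.0, 7.0, 0.0, 0.059, -0.001, -1], [11.0, 31.0, 8.0, 0.0, 0.059, -0.001, -1], [10.0, 30.0, 9.0, 0.0, 0.059, -0.002, -1], [10.0, 31.0, 9.0, 0.001, 0.059, -0.001, -1], [9.0, 30.0, 10.0, 0.0, 0.059, -0.001, -1], [8.0, 31.0, 10.0, 0.0, 0.059, -0.001, -1], [8.0, 31.0, 10.0, 0.0, 0.059, -0.002, -1], [7.0, 30.0, 12.0, 0.0, 0.059, -0.001, -1], [6.0, 31.0, 11.0, 0.001, 0.059, -0.001, -1]]]
(array([ 0.70813467, -0.17233331,  0.19680302]), array([[ 7.52933698e-01,  3.99004656e-02,  6.56885682e-01],
       [ 2.97971205e-02, -9.99203576e-01,  2.65395216e-02],
       [ 6.57421461e-01, -4.09198333e-04, -7.53522962e-01]])) [ 0.70820063 -0.17236104  0.19687217] [[ 0.75296683  0.03978301  0.65685483]
 [ 0.02997902 -0.99920834  0.02615236]
 [ 0.65737525  0.         -0.75356339]]
```

```bash
python3 - <<'E'
from h import *
for f in ('w3','w4','w5'):
    X=cloud(load(f)); print(f,'head',X[125:170:8,263].mean(0).round(4), 'bar', X[150:180,492].mean(0).round(4) if f=='w4' else '')
X=cloud(load('w3')); print(X[80,370:385:5].round(4),X[215,320:360:10].round(4),X[150,370:380:3].round(4),'floor',X[140:170:10,310].round(4), 'table',X[300,256].round(4),X[20,100].round(4))
X=cloud(load('w5')); print('table',X[20,100].round(4),X[20,450].round(4),'bar',X[290,[156,410]].round(4))
X=cloud(load('w4')); print('table',X[20,100].round(4),X[20,450].round(4),'bar',X[250,[60]].round(4),X[330,[90]].round(4))
E
```

```text
w3 head [0.539  0.2158 0.0543] bar 
w4 head [0.6125 0.2147 0.0563] bar [0.6031 0.1141 0.0344]
w5 head [0.6114 0.2155 0.1869] bar 
[[0.6095 0.0969 0.0354]
 [0.6097 0.0919 0.0374]
 [0.6098 0.0862 0.0375]] [[0.4476 0.1443 0.0356]
 [0.4478 0.1318 0.0361]
 [0.4481 0.1194 0.0369]
 [0.4487 0.1071 0.0383]] [[0.5308 0.0901 0.0373]
 [0.5307 0.0863 0.0367]
 [0.5308 0.0828 0.0369]
 [0.5308 0.0792 0.037 ]] floor [[0.5362 0.1567 0.0038]
 [0.5234 0.1561 0.0036]
 [0.5104 0.1555 0.0035]] table [ 0.2919  0.2261 -0.002 ] [ 0.6798  0.4083 -0.0008]
table [6.811e-01 3.551e-01 3.000e-04] [ 0.6898  0.0577 -0.0011] bar [[ 0.4429  0.3131  0.0372]
 [ 0.4211  0.0495 -0.0013]]
table [ 0.6614  0.2938 -0.    ] [ 0.6663  0.1252 -0.0017] bar [[0.558  0.3086 0.0367]] [[0.5104 0.3027 0.0356]]
```

>>> move_arm(deltas=[[[-1, 8, -32, 0, 0, 0, -1], [-1, 8, -32, 0, 0, 0, -1], [-1, 9, -31, 0, 0, 0, -1], [12, 31, 5, 0, 0.059, -0.001, -1], [12, 30, 6, 0, 0.059, -0.002, -1], [12, 31, 7, 0, 0.059, -0.001, -1], [11, 30, 7, 0, 0.059, -0.001, -1], [11, 31, 8, 0, 0.059, -0.001, -1], [10, 30, 9, 0, 0.059, -0.002, -1]]])

```text
clock: 7.58
tool_pos: [0.626, 0.007, 0.2216]
eef_rot: [[0.937, 0.033, 0.347], [0.031, -0.999, 0.01], [0.347, 0.002, -0.938]]
force: [0.6, 0.2, -3.7]
gripper_width: 0.189
```

>>> move_arm(deltas=[[[10, 31, 9, 0, 0.059, -0.001, -1], [9, 30, 10, 0, 0.059, -0.001, -1], [8, 31, 10, 0, 0.059, -0.001, -1], [8, 31, 10, 0, 0.059, -0.002, -1], [7, 30, 12, 0, 0.059, -0.001, -1], [6, 31, 11, 0, 0.059, -0.001, -1], [0, 0, 0, 0, 0, 0, -1], [0, 0, 0, 0, 0, 0, -1]]])

```text
clock: 8.57
tool_pos: [0.6998, -0.1597, 0.1926]
eef_rot: [[0.775, 0.042, 0.631], [0.032, -0.999, 0.026], [0.631, -0.0, -0.776]]
force: [0.3, 0.2, -3.7]
gripper_width: 0.187
```

```bash
python3 - <<'E'
from h import *
o=observe(); print(o['clock'],o['joint_pos'],o['tool_pos'],o['force'],o['wrist_torque'],o['gripper_width'])
p,R=tcp_for(.1); d=R.T@(o['tool_pos']-p); print('err mm tool',d*1000, Ro.from_matrix(R.T@o['eef_rot']).as_rotvec())
for n in ('wrist','scene','top'):
    c=snap(n,n[0]+'6')
    if n=='wrist': im=cv2.resize(c['img'],(800,600),interpolation=cv2.INTER_CUBIC)
    if n=='scene': im=cv2.resize(c['img'][70:220,130:330],None,fx=4,fy=4,interpolation=cv2.INTER_CUBIC)
    if n=='top': im=cv2.resize(c['img'][110:260,220:400],None,fx=4,fy=4,interpolation=cv2.INTER_CUBIC)
    cv2.imwrite('pics/%s6z.png'%n[0],im[:,:,::-1])
E
```

```text
8.575 [-0.3398709   0.44755513  1.89609227  1.01448577  0.28065826  0.27278934] [ 0.69983571 -0.15973681  0.19255937] [ 0.25225404  0.18893985 -3.67407106] [-0.04649947  0.68215689  0.06089285] 0.1865412797699639
err mm tool [ -8.75517315 -12.94701521  -1.91441028] [ 0.00139397 -0.03416223 -0.00132749]
```

View pics/w6z.png

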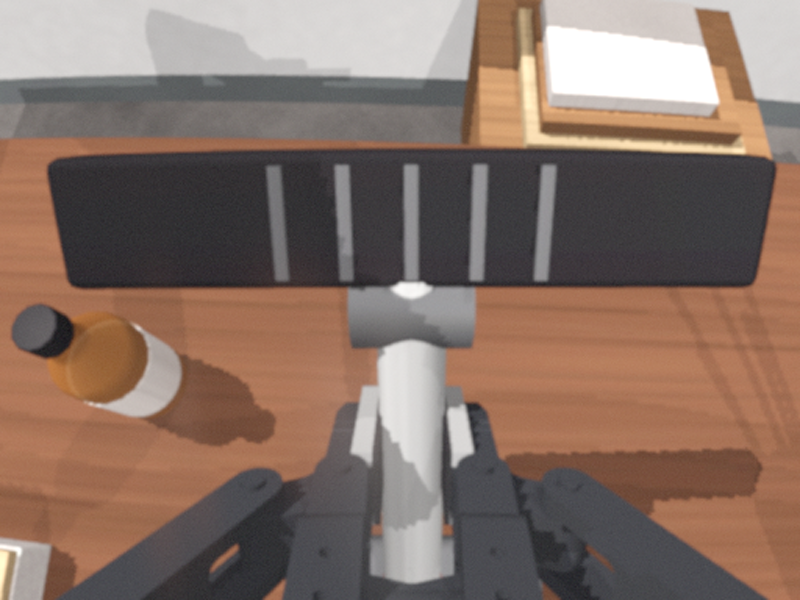

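View pics/s6z.png

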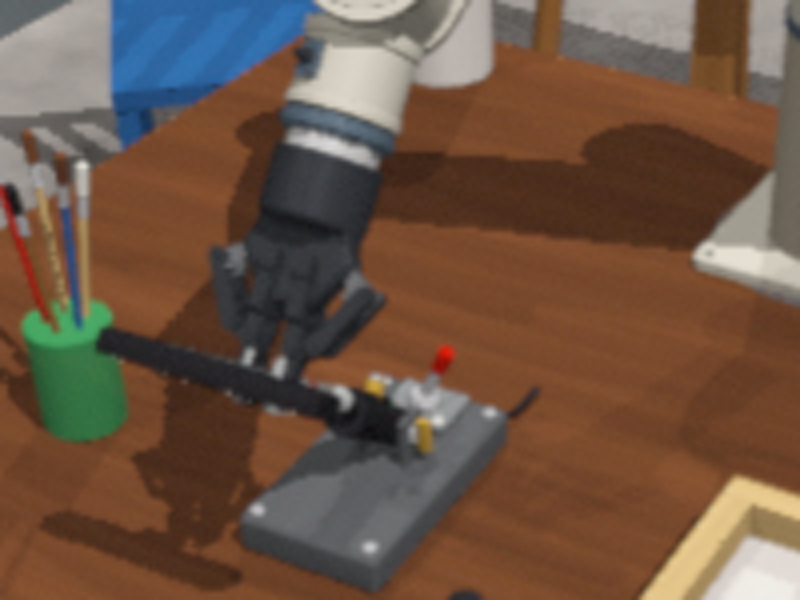

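View pics/t6z.png

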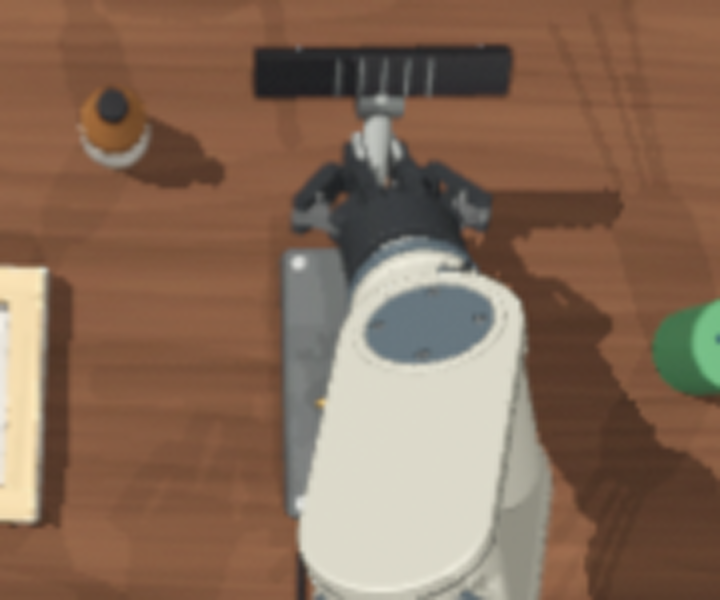

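```bash
sed -i 's/^GRIP=.*/GRIP=np.array([.0535,0,.0175])/' h.py; python3 - <<'E'
from h import *
o=observe(); print(o['tool_pos'],o['joint_pos'])
p,R=tcp_for(.1)
s=plan(p,R,5,-1)
E
```

```text
[ 0.70058217 -0.15934482  0.1936509 ] [-0.33901035  0.4465835   1.89544776  1.01609578  0.28038772  0.27093342]
[[[1.5, 2.7, 0.4, 0.0, 0.006, 0.001, -1], [1.5, 2.6, 0.3, -0.001, 0.007, 0.0, -1], [1.5, 2.7, 0.4, 0.0, 0.006, 0.001, -1], [1.5, 2.7, 0.4, 0.0, 0.007, 0.0, -1], [1.5, 2.6, 0.4, 0.0, 0.006, 0.001, -1]]]
```

>>> move_arm(deltas=[[[1.5, 2.7, 0.4, 0.0, 0.006, 0.001, -1], [1.5, 2.6, 0.3, 0, 0.007, 0.0, -1], [1.5, 2.7, 0.4, 0.0, 0.006, 0.001, -1], [1.5, 2.7, 0.4, 0.0, 0.007, 0.0, -1], [1.5, 2.6, 0.4, 0.0, 0.006, 0.001, -1], [0, 0, 0, 0, 0, 0, -1], [0, 0, 0, 0, 0, 0, -1]]])

```text
clock: 9.6
tool_pos: [0.7082, -0.1733, 0.1969]
eef_rot: [[0.753, 0.039, 0.657], [0.029, -0.999, 0.027], [0.657, -0.001, -0.753]]
force: [-0.1, 0.2, -3.0]
gripper_width: 0.188
```

```bash
cat > chk.py <<'E'
import sys
from h import *
def chk(depth):
    o=observe(); print(o['clock'],o['joint_pos'].round(3),o['tool_pos'].round(4),o['force'].round(2),o['wrist_torque'].round(2),o['gripper_width'].round(3))
    p,R=tcp_for(depth); d=R.T@(o['tool_pos']-p); print('err mm tool',(d*1000).round(2), Ro.from_matrix(R.T@o['eef_rot']).as_rotvec().round(4))
    T=sockT(foot(FX,FY,FYAW),SA); org=o['tool_pos']-o['eef_rot']@GRIP
    b=(org-T[:3,3])@T[:3,:3]; end=(org-.06*o['eef_rot'][:,0]-T[:3,3])@T[:3,:3]
    print('band in socket mm',(b*1000).round(2),'end',(end*1000).round(2))
    print('Fsock',(T[:3,:3].T@o['force']).round(2))
if __name__=='__main__': chk(float(sys.argv[1]))
E
python3 chk.py .1; python3 - <<'E'
from h import *
c=snap('wrist','w7'); c=snap('scene','s7')
F=foot(FX,FY,FYAW);T=sockT(F,SA)
im=cv2.resize(c['img'],None,fx=8,fy=8,interpolation=cv2.INTER_CUBIC)[:,:,::-1].copy()
th=np.linspace(0,2*np.pi,60)
for r in (.0185,.010):
  q=proj(c,(T@np.c_[r*np.cos(th),r*np.sin(th),0*th,1+0*th].T).T[:,:3]); cv2.polylines(im,[np.int32((q+.5)*8)],True,(0,255,0),1)
x0,x1,y0,y1=-.118,.098,-.062,.062
q=proj(c,(F@np.array([[x0,y0,.035,1],[x1,y0,.035,1],[x1,y1,.035,1],[x0,y1,.035,1]]).T).T[:,:3])
cv2.polylines(im,[np.int32((q+.5)*8)],True,(0,255,255),1)
q=proj(c,[T[:3,3],T[:3,3]+.2*T[:3,2]]); cv2.polylines(im,[np.int32((q+.5)*8)],False,(255,255,0),1)
cv2.imwrite('pics/s7o.png',im[130*8:200*8,185*8:270*8])
cv2.imwrite('pics/s7p.png',cv2.resize(im[130*8:230*8,180*8:280*8],(800,600)))
E
```

```text
Traceback (most recent call last):
  File "chk.py", line 10, in <module>
    if __name__=='__main__': chk(float(sys.argv[1]))
                             ~~~^^^^^^^^^^^^^^^^^^^^
  File "chk.py", line 4, in chk
    o=observe(); print(o['clock'],o['joint_pos'].round(3),o['tool_pos'].round(4),o['force'].round(2),o['wrist_torque'].round(2),o['gripper_width'].round(3))
                                                                                                                                ^^^^^^^^^^^^^^^^^^^^^^^^
AttributeError: 'float' object has no attribute 'round'
```

View pics/s7o.png

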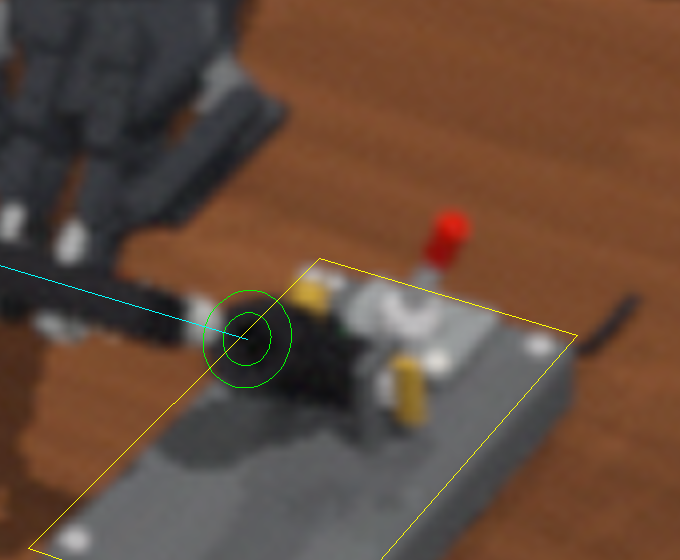

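```bash
sed -i "s/o\['gripper_width'\].round(3)/round(float(o['gripper_width']),3)/" chk.py; python3 chk.py .1; python3 - <<'E'
from h import *
p,R=tcp_for(.066); s=plan(p,R,7,-1)
E
```

```text
9.7 [-0.363  0.457  1.887  1.145  0.288  0.132] [ 0.7082 -0.1732  0.1969] [ 0.2  -0.58 -2.35] [-0.03  0.73 -0.  ] 0.188
err mm tool [-0.06  0.85  0.17] [0.0006 0.0001 0.0011]
band in socket mm [ 0.18 -0.8  99.94] end [ 0.19 -0.74 39.94]
Fsock [ 1.89 -0.59 -1.41]
[[[-4.8, -0.1, 0.0, 0.0, 0.0, 0.0, -1], [-4.9, -0.1, -0.1, 0.0, 0.0, 0.0, -1], [-4.8, -0.1, 0.0, 0.0, 0.0, 0.0, -1], [-4.9, -0.2, 0.0, 0.0, 0.0, -0.001, -1], [-4.8, -0.1, 0.0, 0.0, 0.0, 0.0, -1], [-4.9, -0.1, -0.1, -0.001, 0.0, 0.0, -1], [-4.8, -0.1, 0.0, 0.0, 0.0, 0.0, -1]]]
```

>>> move_arm(deltas=[[[-5, -0.1, 0.0, 0, 0, 0, -1], [-5, -0.1, 0, 0, 0, 0, -1], [-5, -0.1, 0, 0, 0, 0, -1], [-5, -0.2, 0, 0, 0, 0, -1], [-5, -0.2, 0, 0, 0, 0, -1], [-5, -0.1, -0.1, 0, 0, 0, -1], [-2, 0, 0, 0, 0, 0, -1], [0, 0, 0, 0, 0, 0, -1]]])

```text
clock: 10.7
tool_pos: [0.6838, -0.1735, 0.1757]
eef_rot: [[0.753, 0.039, 0.657], [0.029, -0.999, 0.027], [0.657, -0.001, -0.754]]
force: [0.3, 0.1, -3.7]
gripper_width: 0.191
```

```bash
python3 chk.py .068; python3 - <<'E'
from h import *
c=snap('scene','s8')
F=foot(FX,FY,FYAW);T=sockT(F,SA)
def mk(draw):
    im=cv2.resize(c['img'],None,fx=16,fy=16,interpolation=cv2.INTER_CUBIC)[:,:,::-1].copy()
    if draw:
        th=np.linspace(0,2*np.pi,60)
        for r,z in ((.0185,0),(.010,0),(.0165,-.03),(.0077,.008),(.009,.02)):
          q=proj(c,(T@np.c_[r*np.cos(th),r*np.sin(th),z+0*th,1+0*th].T).T[:,:3]); cv2.polylines(im,[np.int32((q+.5)*16)],True,(0,255,0),1)
        q=proj(c,[T[:3,3]-.03*T[:3,2],T[:3,3]+.1*T[:3,2]]); cv2.polylines(im,[np.int32((q+.5)*16)],False,(255,255,0),1)
    return im[155*16:185*16,198*16:234*16]
cv2.imwrite('pics/s8o.png',cv2.resize(mk(1),None,fx=1.3,fy=1.2)); cv2.imwrite('pics/s8n.png',cv2.resize(mk(0),None,fx=1.3,fy=1.2))
E
```

```text
10.7 [-0.38   0.466  1.945  1.366  0.278 -0.11 ] [ 0.6838 -0.1735  0.1757] [ 0.3   0.09 -3.75] [-0.06  0.74  0.06] 0.191
err mm tool [-0.29  0.15  0.09] [ 0.0004 -0.0001  0.0014]
band in socket mm [ 0.08 -0.08 67.72] end [ 0.08 -0.    7.72]
Fsock [ 3.02  0.08 -2.24]
```

View pics/s8o.png

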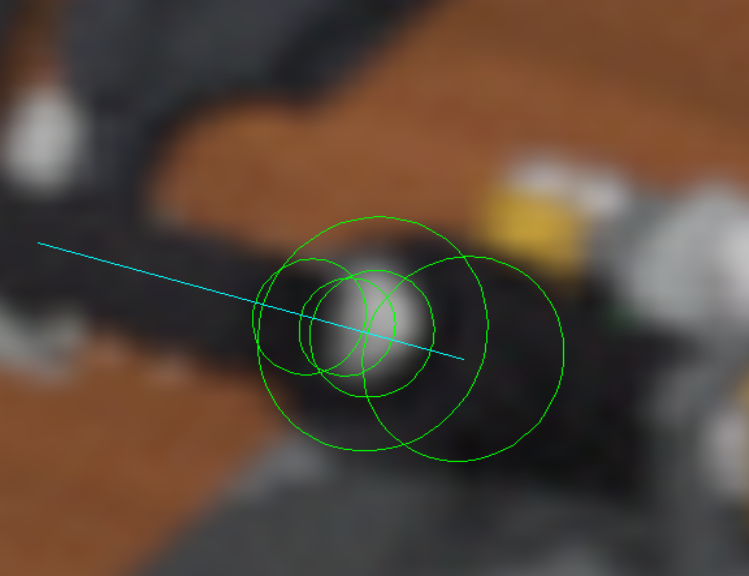

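View pics/s8n.png

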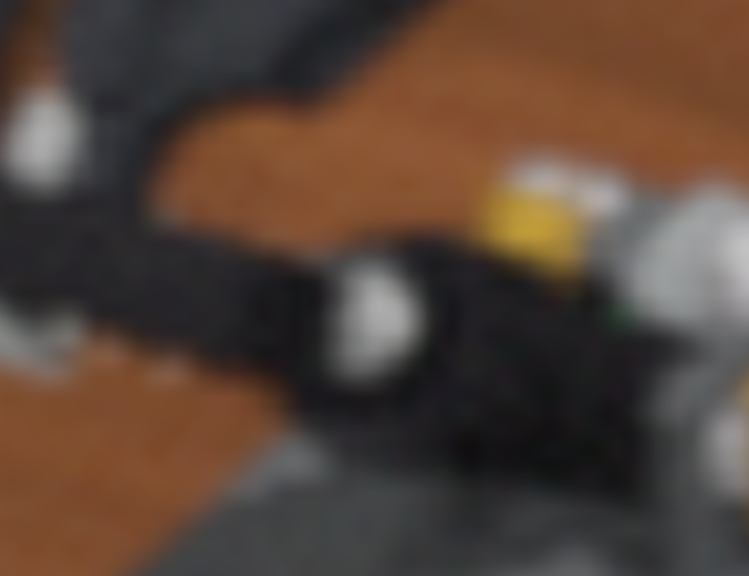

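```bash
python3 - <<'E'
from h import *
c=load('s8');c0=load('scene0')
a=[]
for k in (c,c0):
    im=k['img'][155:188,198:236].astype(float)
    im=255*np.clip(im/110,0,1)**.6
    a.append(cv2.resize(im.astype(np.uint8),None,fx=10,fy=16,interpolation=cv2.INTER_CUBIC)[:,:,::-1])
cv2.imwrite('pics/s8e.png',np.hstack(a))
E
```

```text
(no output)
```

View pics/s8e.png

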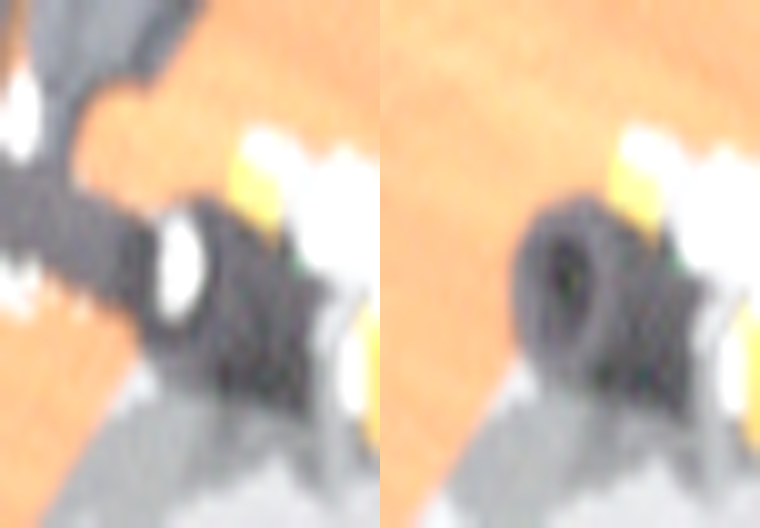

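```bash
python3 - <<'E'
from h import *
c0=load('scene0');T=sockT(foot(FX,FY,FYAW),SA)
print('mouth',proj(c0,T[:3,3]))
for i in range(3): print(i,(proj(c0,T[:3,3]+.01*T[:3,i])-proj(c0,T[:3,3])).round(2))
# gray ellipse detection of socket: dark mask vs bright
c=c0;g=c['img'].max(2)
m=(g<75).astype(np.uint8); m[:155]=0;m[190:]=0;m[:,:195]=0;m[:,240:]=0
for r in range(163,184): print(r,g[r,204:232])
ct=load('top0'); print('top mouth',proj(ct,T[:3,3]))
E
```

```text
mouth [[215.38345524 171.89394075]]
0 [[-0.97  3.18]]
1 [[2.84 0.87]]
2 [[-1.5  -0.44]]
163 [130 129 130 129 129 129 132 134 136 138 140 139 141 143 142 143 144 144
 148 155 155 146 139 135 132 133 136 136]
164 [130 129 130 128 128 127 128 130 133 135 138 137 138 138 140 142 144 149
 165 183 185 166 158 148 126 127 129 136]
165 [131 130 129 129 130 128 130 131 132 134 137 135 135 134 135 136 139 154
 182 195 187 171 177 163 118 111 125 144]
166 [134 134 135 133 134 133 135 134 135 135 131 127 123 120 119 121 128 152
 186 200 194 172 144 124 111 122 150 163]
167 [133 134 135 135 136 135 135 135 132 124 108  92  82  69  62  69  92 128
 166 184 181 159 117 109 116 143 163 161]
168 [128 130 132 132 133 134 135 131 114  80  57  49  46  42  44  39  47  60
  82 113 138 137  99 103 130 152 161 157]
169 [124 125 127 128 129 131 128 111  79  47  41  36  35  37  41  45  43  35
  34  43  73  79  57  86 132 154 158 150]
170 [123 123 124 123 127 126 116  86  47  36  32  22  21  22  31  44  39  40
  33  32  38  46  31  62 114 146 154 146]
171 [123 123 124 122 124 121 104  64  40  33  29  22  18  18
[... 826 characters left out ...]
 40  41  36  24  17  19
  24  18  19  21  24  25  27  50  68  88]
179 [132 132 131 130 126 114 102 100  97  84  61  60  54  47  41  34  27  28
  26  23  24  20  22  24  30  52  68  84]
180 [128 129 129 126 113  97  88  74  76  73  70  68  67  64  58  48  43  37
  42  40  35  33  33  26  34  51  67  77]
181 [125 125 120 108  85  72  71  69  68  69  71  70  68  66  56  52  47  49
  58  59  57  53  49  42  40  51  65  73]
182 [122 118 101  80  68  67  70  68  68  69  69  72  70  63  57  52  50  53
  63  61  60  58  56  56  56  59  65  73]
183 [120 104  78  69  69  68  70  68  68  70  70  70  67  63  55  56  55  55
  58  56  65  73  66  57  51  54  64  73]
top mouth [[313.80082883 191.19311658]]
```

```bash
python3 - <<'E'
from h import *
c=load('s8');g=c['img'].min(2)
for r in range(163,180): print(r,g[r,208:226])
E
```

```text
163 [ 45  47  47  52  52  49  49  49  52  54  54  52  54  55  82 109 114  96]
164 [ 47  49  45  49  50  50  48  48  50  46  50  53  49  57  98 142 154 139]
165 [ 50  45  49  48  48  47  52  50  49  50  50  50  50  50  58  83 101 123]
166 [49 48 51 52 49 49 47 47 46 47 46 45 46 48 55 60 65 80]
167 [48 45 51 55 53 55 52 50 48 37 41 42 43 43 54 55 58 70]
168 [42 40 39 39 54 67 70 81 72 45 31 31 36 34 36 40 47 61]
169 [ 38  35  32  28  28  43  85 126 125  73  36  30  34  31  25  34  35  36]
170 [ 37  33  26  27  22  33  85 146 162 119  47  26  30  31  30  29  30  32]
171 [ 37  33  24  25  24  41  99 150 169 145  60  25  31  32  30  31  31  30]
172 [ 35  29  29  25  24  42  95 136 150 124  48  22  32  27  27  29  30  31]
173 [ 33  31  23  23  26  44  92 120 111  71  27  27  33  31  24  25  27  27]
174 [34 32 26 26 27 36 66 79 59 32 24 25 33 30 26 23 23 28]
175 [45 43 36 31 26 24 28 32 28 21 26 27 27 26 29 23 19 25]
176 [48 45 43 40 36 31 29 26 30 27 30 26 29 23 22 24 20 26]
177 [46 45 53 63 63 48 42 39 38 33 29 24 20 22 21 19 17 22]
178 [46 53 72 94 93 72 48 43 38 34 29 23 14 18 17 16 19 19]
179 [57 72 92 96 96 79 59 55 47 43 39 32 21 23 22 21 17 20]
```

```bash
python3 - <<'E'
from h import *
th=np.linspace(0,2*np.pi,60)
T=sockT(foot(FX,FY,FYAW),SA)
c=load('w2')
im=255*np.clip(c['img']/120.,0,1)**.6
im=cv2.resize(im.astype(np.uint8),None,fx=8,fy=8,interpolation=cv2.INTER_CUBIC)[:,:,::-1].copy()
a=im.copy()
for r,z in ((.0185,0),(.010,0),(.0165,-.03)):
    q=proj(c,(T@np.c_[r*np.cos(th),r*np.sin(th),z+0*th,1+0*th].T).T[:,:3]); cv2.polylines(a,[np.int32((q+.5)*8)],True,(0,255,0),1)
s=np.s_[100*8:172*8,232*8:282*8]
cv2.imwrite('pics/w2q.png',np.hstack([im[s],a[s]]))
c=load('w1');X=cloud(c)
E
```

```text
(no output)
```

View pics/w2q.png

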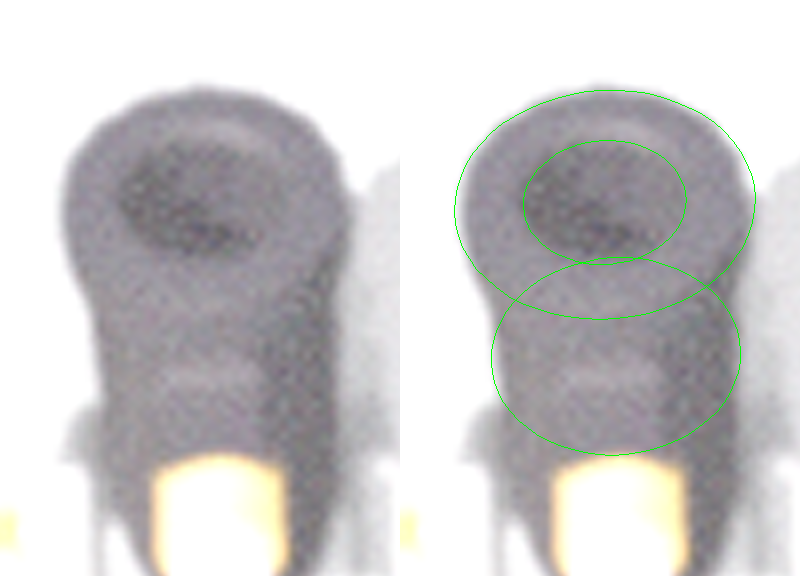

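The boosted scene crop shows the stem tip just outside the rim, with the rim centre near (215.4,172.5) and the stem axis near y≈171.3. The stem may be 1–2 mm high, so I'll shift 1 mm down and feel my way in.

>>> move_arm(deltas=[[[-3, 0, 1, 0, 0, 0, -1], [-3, 0, 0, 0, 0, 0, -1], [-2, 0, 0, 0, 0, 0, -1], [-2, 0, 0, 0, 0, 0, -1], [0, 0, 0, 0, 0, 0, -1]]])

```text
clock: 11.38
tool_pos: [0.677, -0.1737, 0.1684]
eef_rot: [[0.753, 0.039, 0.657], [0.029, -0.999, 0.027], [0.657, -0.001, -0.754]]
force: [-0.5, -0.6, -4.7]
gripper_width: 0.19
```

```bash
python3 chk.py .058
```

```text
11.375 [-0.386  0.472  1.962  1.441  0.278 -0.193] [ 0.677  -0.1737  0.1684] [-0.52 -0.63 -4.68] [-0.02  0.8  -0.04] 0.19
err mm tool [-0.22  0.12  1.09] [ 0.0005 -0.      0.0013]
band in socket mm [ 1.09 -0.06 57.78] end [ 1.09  0.02 -2.22]
Fsock [ 3.17 -0.6  -3.49]
```

>>> move_arm(deltas=[[[-2, 0, 0, 0, 0, 0, -1], [-2, 0, 0, 0, 0, 0, -1], [-2, 0, 0, 0, 0, 0, -1], [-2, 0, 0, 0, 0, 0, -1], [0, 0, 0, 0, 0, 0, -1]]])

```text
clock: 12.0
tool_pos: [0.6709, -0.1739, 0.1631]
eef_rot: [[0.753, 0.039, 0.657], [0.029, -0.999, 0.027], [0.657, -0.001, -0.754]]
force: [-0.3, -0.2, -3.5]
gripper_width: 0.19
```

```bash
python3 chk.py .050; python3 - <<'E'
from h import *
c=snap('scene','s9');k=load('s8')
a=[]
for k in (k,c):
    im=k['img'][155:188,198:236].astype(float); im=255*np.clip(im/110,0,1)**.6
    a.append(cv2.resize(im.astype(np.uint8),None,fx=10,fy=16,interpolation=cv2.INTER_CUBIC)[:,:,::-1])
cv2.imwrite('pics/s9e.png',np.hstack(a))
E
```

```text
12.0 [-0.391  0.475  1.976  1.498  0.279 -0.256] [ 0.6709 -0.1739  0.1631] [-0.28 -0.23 -3.52] [-0.05  0.77 -0.02] 0.19
err mm tool [-0.36  0.05  1.1 ] [ 0.0006 -0.0002  0.0014]
band in socket mm [1.090e+00 1.000e-02 4.965e+01] end [  1.08   0.09 -10.35]
Fsock [ 2.46 -0.22 -2.53]
```

View pics/s9e.png

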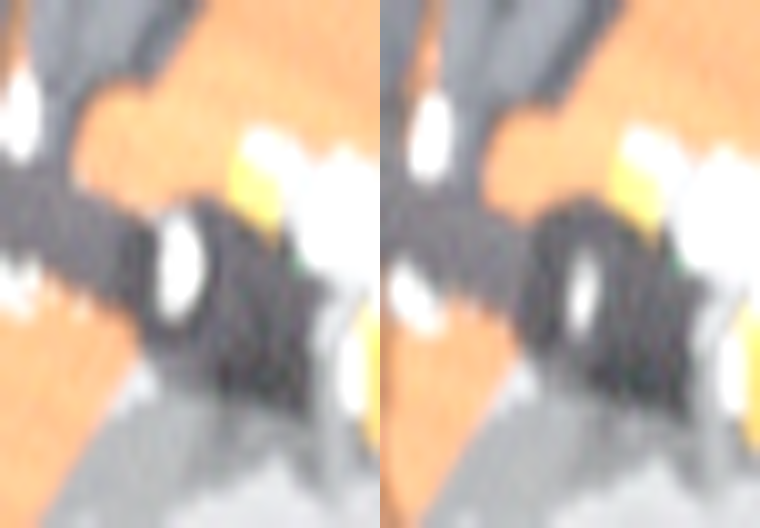

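The tip is inside and force-free; the visible stem shortened at (585,290) and its far end vanished into the bore. Continuing.

>>> move_arm(deltas=[[[-3, 0, 0, 0, 0, 0, -1], [-3, 0, 0, 0, 0, 0, -1], [-3, 0, 0, 0, 0, 0, -1], [-2, 0, 0, 0, 0, 0, -1], [0, 0, 0, 0, 0, 0, -1]]])

```text
clock: 12.68
tool_pos: [0.6626, -0.1743, 0.1559]
eef_rot: [[0.753, 0.039, 0.657], [0.029, -0.999, 0.027], [0.657, -0.001, -0.754]]
force: [0.4, -0.2, -4.5]
gripper_width: 0.184
```

```bash
python3 chk.py .039
```

```text
12.675 [-0.397  0.481  1.994  1.577  0.283 -0.344] [ 0.6626 -0.1743  0.1559] [ 0.36 -0.23 -4.51] [-0.    0.69 -0.04] 0.184
err mm tool [-0.34  0.08  1.09] [ 0.0005 -0.0002  0.0013]
band in socket mm [ 1.080e+00 -2.000e-02  3.866e+01] end [  1.07   0.06 -21.34]
Fsock [ 3.63 -0.25 -2.71]
```

>>> move_arm(deltas=[[[-2, 0, 0, 0, 0, 0, -1], [-2, 0, 0, 0, 0, 0, -1], [-2, 0, 0, 0, 0, 0, -1], [-2, 0, 0, 0, 0, 0, -1], [-2, 0, 0, 0, 0, 0, -1], [0, 0, 0, 0, 0, 0, -1]]])

```text
clock: 13.42
tool_pos: [0.6553, -0.1746, 0.1494]
eef_rot: [[0.753, 0.039, 0.657], [0.029, -0.999, 0.027], [0.657, -0.001, -0.753]]
force: [1.9, 0.1, -4.3]
gripper_width: 0.187
```

```bash
python3 chk.py .029
```

```text
13.425 [-0.404  0.486  2.011  1.647  0.287 -0.422] [ 0.6553 -0.1746  0.1494] [ 1.94  0.06 -4.25] [-0.03  0.42  0.01] 0.187
err mm tool [-0.09  0.1   1.14] [0.0005 0.0002 0.0013]
band in socket mm [ 1.14 -0.04 28.91] end [  1.15   0.04 -31.09]
Fsock [ 4.48 -0.02 -1.33]
```

>>> move_arm(deltas=[[[-2, 0, 0, 0, 0, 0, -1], [-2, 0, 0, 0, 0, 0, -1], [-2, 0, 0, 0, 0, 0, -1], [-2, 0, 0, 0, 0, 0, -1], [-2, 0, 0, 0, 0, 0, -1], [0, 0, 0, 0, 0, 0, -1]]])

```text
clock: 14.18
tool_pos: [0.6522, -0.1751, 0.1472]
eef_rot: [[0.747, 0.04, 0.664], [0.03, -0.999, 0.028], [0.665, -0.001, -0.747]]
force: [12.2, 2.4, 6.0]
gripper_width: 0.188
```

```bash
python3 chk.py .0187
```

```text
14.175 [-0.41   0.489  2.022  1.717  0.297 -0.498] [ 0.6522 -0.1751  0.1472] [12.24  2.36  6.04] [ 0.34 -1.75 -0.  ] 0.188
err mm tool [6.4  0.51 0.78] [0.0013 0.0097 0.0002]
band in socket mm [ 1.3  -0.52 24.93] end [  1.88  -0.51 -35.06]
Fsock [ 3.55  1.87 13.26]
```

>>> move_arm(deltas=[[[-2, 0, 0, 0, 0, 0, -1], [-2, 0, 0, 0, 0, 0, -1], [0, 0, 0, 0, 0, 0, -1]]])

```text
clock: 14.55
tool_pos: [0.6489, -0.1752, 0.1443]
eef_rot: [[0.747, 0.041, 0.664], [0.03, -0.999, 0.028], [0.664, -0.001, -0.747]]
force: [10.4, 2.0, 4.6]
gripper_width: 0.186
```

```bash
python3 chk.py .0147
```

```text
14.55 [-0.412  0.492  2.029  1.743  0.3   -0.528] [ 0.6489 -0.1752  0.1443] [10.45  2.05  4.56] [ 0.32 -1.54 -0.  ] 0.186
err mm tool [6.07 0.46 0.78] [0.0012 0.0092 0.0001]
band in socket mm [ 1.27 -0.48 20.61] end [  1.83  -0.47 -39.39]
Fsock [ 3.48  1.63 10.92]
```

>>> move_arm(deltas=[[[-2, 0, 0, 0, 0, 0, -1], [-2, 0, 0, 0, 0, 0, -1], [-2, 0, 0, 0, 0, 0, -1], [-2, 0, 0, 0, 0, 0, -1], [-2, 0, 0, 0, 0, 0, -1], [0, 0, 0, 0, 0, 0, -1]]])

```text
clock: 15.3
tool_pos: [0.6409, -0.1754, 0.1371]
eef_rot: [[0.748, 0.041, 0.663], [0.03, -0.999, 0.028], [0.664, -0.001, -0.748]]
force: [10.8, 1.7, 2.1]
gripper_width: 0.19
```

```bash
python3 chk.py .0047; python3 - <<'E'
from h import *
c=snap('wrist','w10'); k=load('w6')
cv2.imwrite('pics/w10z.png',np.vstack([cv2.resize(i['img'][90:250,20:500],(750,290)) for i in (k,c)])[:,:,::-1])
c=snap('scene','s10'); im=c['img'][120:200,175:255].astype(float)
im=255*np.clip(im/180,0,1)**.7
cv2.imwrite('pics/s10z.png',cv2.resize(im.astype(np.uint8),None,fx=7,fy=7,interpolation=cv2.INTER_CUBIC)[:,:,::-1])
E
```

```text
15.3 [-0.419  0.499  2.046  1.806  0.308 -0.601] [ 0.6409 -0.1754  0.1371] [10.85  1.74  2.14] [ 0.26 -1.38  0.01] 0.19
err mm tool [5.24 0.36 0.95] [0.0013 0.0082 0.0002]
band in socket mm [ 1.39 -0.37  9.79] end [  1.88  -0.36 -50.2 ]
Fsock [5.56 1.31 9.63]
```

View pics/w10z.png

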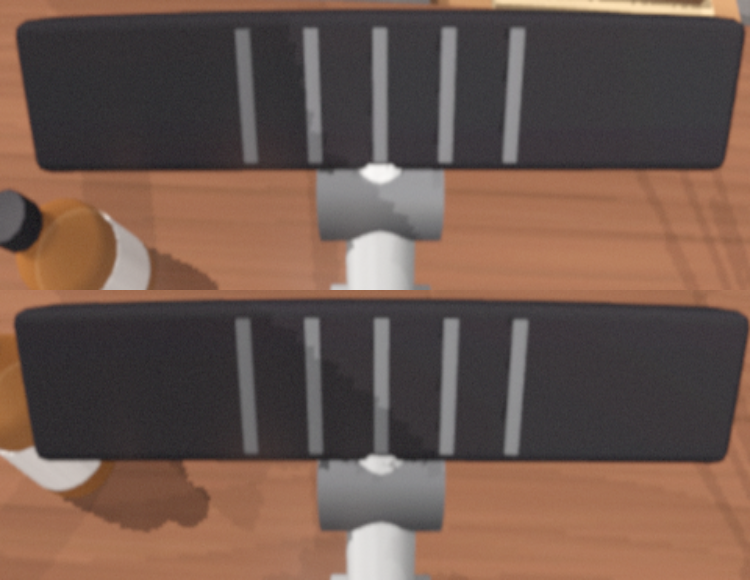

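View pics/s10z.png

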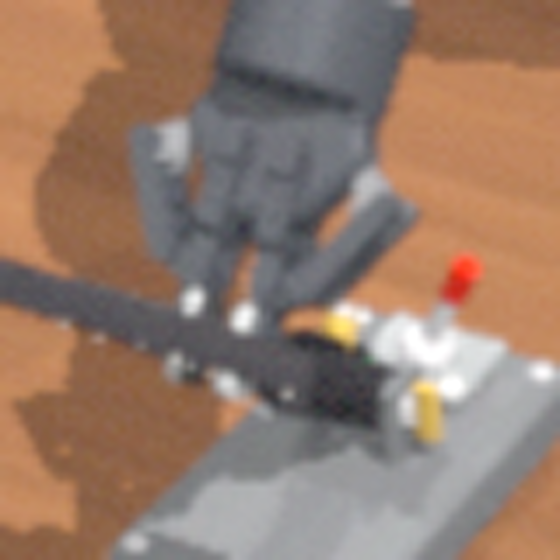

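>>> move_arm(deltas=[[[-2, 0, 0, 0, 0, 0, -1], [-2, 0, 0, 0, 0, 0, -1], [-2, 0, 0, 0, 0, 0, -1], [0, 0, 0, 0, 0, 0, -1]]])

```text
clock: 15.9
tool_pos: [0.6364, -0.1756, 0.1331]
eef_rot: [[0.747, 0.041, 0.663], [0.03, -0.999, 0.028], [0.664, -0.001, -0.748]]
force: [10.7, 1.6, 2.5]
gripper_width: 0.187
```

```bash
python3 chk.py .0
```

```text
15.9 [-0.424  0.503  2.055  1.843  0.314 -0.643] [ 0.6364 -0.1756  0.1331] [10.67  1.64  2.47] [ 0.33 -1.22  0.02] 0.187
err mm tool [3.96 0.35 1.03] [0.0013 0.0083 0.0002]
band in socket mm [ 1.47 -0.37  3.81] end [  1.97  -0.36 -56.19]
Fsock [5.19 1.21 9.71]
```

>>> move_arm(deltas=[[[3, 0, 0, 0, 0, 0, -1], [2, 0, 0, 0, 0, 0, -1], [0, 0, 0, 0, 0, 0, -1]]])

```text
clock: 16.27
tool_pos: [0.6365, -0.1752, 0.133]
eef_rot: [[0.753, 0.039, 0.657], [0.029, -0.999, 0.027], [0.657, -0.001, -0.753]]
force: [4.3, 0.1, -5.2]
gripper_width: 0.19
```

```bash
python3 chk.py .0035
```

```text
16.275 [-0.421  0.501  2.052  1.811  0.306 -0.608] [ 0.6365 -0.1752  0.133 ] [ 4.33  0.14 -5.23] [ 0.04  0.14 -0.07] 0.19
err mm tool [0.43 0.03 1.15] [0.0006 0.0002 0.0011]
band in socket mm [1.16 0.02 3.93] end [  1.17   0.09 -56.07]
Fsock [ 6.79 -0.03 -0.18]
```

>>> move_arm(deltas=[[[0, 0, 0, 0, 0, 0, -0.3], [0, 0, 0, 0, 0, 0, 0.1], [0, 0, 0, 0, 0, 0, 0.1], [0, 0, -20, 0, 0, 0, 0.1], [0, 0, -30, 0, 0, 0, 0.1], [0, 0, -35, 0, 0, 0, 0.1], [0, 0, -35, 0, 0, 0, 0.1], [-15, 0, -20, 0, 0, 0, 0.1], [-15, 0, 0, 0, 0, 0, 0.1], [0, 0, 0, 0, 0, 0, 0.1]]])

```text
clock: 17.52
tool_pos: [0.521, -0.1798, 0.2185]
eef_rot: [[0.753, 0.038, 0.656], [0.028, -0.999, 0.027], [0.657, -0.002, -0.754]]
force: [0.1, -0.0, 0.4]
gripper_width: 0.55
```

```bash
cat > look.py <<'E'
import sys
from h import *
n=sys.argv[1]
o=observe(); print(o['clock'],o['joint_pos'].round(3),o['tool_pos'].round(4),o['force'].round(2))
c=snap('wrist',n)
cv2.imwrite('pics/%sz.png'%n,cv2.resize(c['img'],(800,600),interpolation=cv2.INTER_CUBIC)[:,:,::-1])
E
python3 look.py w11
```

```text
17.525 [-0.558  0.208  2.223  1.356  0.388 -0.24 ] [ 0.521  -0.1798  0.2185] [ 0.13 -0.01  0.39]
```

View pics/w11z.png

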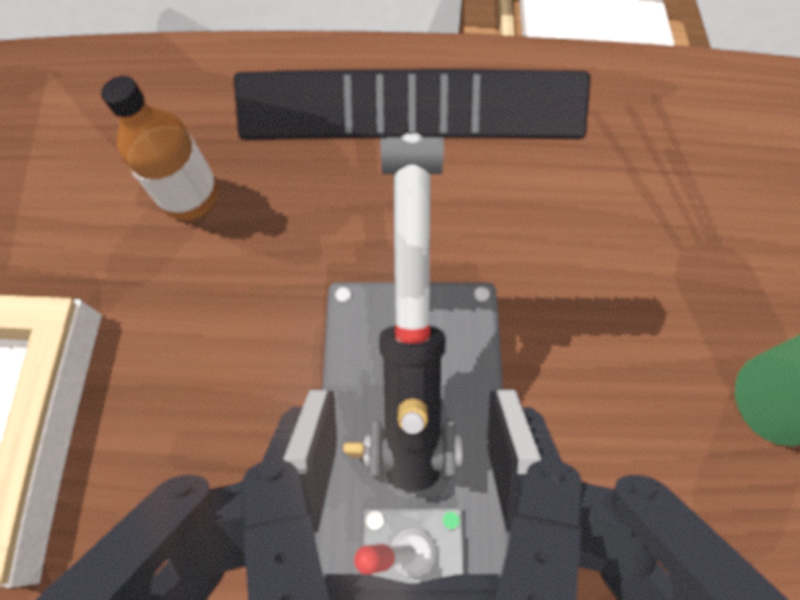

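```bash
python3 - <<'E'
from h import *
c=load('w11');im=c['img'].astype(int)
im2=cv2.resize(c['img'][180:250,225:305],None,fx=8,fy=8,interpolation=cv2.INTER_CUBIC)[:,:,::-1]
cv2.imwrite('pics/w11c.png',im2)
for v in range(196,228): print(v,im[v,258:270].mean(0).round(0))
T=sockT(foot(FX,FY,FYAW),SA)
def S(x,y,z): return (T@np.array([x,y,z,1]))[:3]
for d in (0,.002,.004,.006):
    print(d,'head far/near',proj(c,[S(-.009,0,d+.133),S(-.009,0,d+.101)])[:,1].round(2),'barrel',proj(c,[S(-.0105,0,d+.084)])[:,1],'band hi/lo',proj(c,[S(-.009,0,d+.004),S(-.009,0,d-.004)])[:,1].round(2))
print('rim top edge',proj(c,[S(-.0185,0,0),S(-.0185,0,-.01),S(.0185,0,0)]),'rim y',proj(c,[S(0,.0185,0),S(0,-.0185,0)]))
E
```

```text
196 [231. 230. 228.]
197 [232. 230. 228.]
198 [232. 230. 228.]
199 [232. 230. 228.]
200 [232. 230. 228.]
201 [232. 230. 229.]
202 [231. 230. 228.]
203 [231. 230. 228.]
204 [231. 230. 228.]
205 [231. 230. 228.]
206 [231. 230. 228.]
207 [231. 230. 228.]
208 [231. 226. 225.]
209 [228. 209. 207.]
210 [227. 170. 168.]
211 [225. 115. 112.]
212 [225.  84.  80.]
213 [225.  81.  76.]
214 [225.  81.  76.]
215 [223.  80.  75.]
216 [216.  76.  72.]
217 [202.  70.  66.]
218 [178.  65.  63.]
219 [135.  58.  58.]
220 [86. 56. 58.]
221 [60. 55. 58.]
222 [63. 60. 61.]
223 [66. 62. 64.]
224 [66. 62. 64.]
225 [66. 62. 64.]
226 [65. 61. 62.]
227 [65. 61. 63.]
0 head far/near [45.8  91.93] barrel [115.49960297] band hi/lo [214.05 222.93]
0.002 head far/near [42.83 89.13] barrel [112.77865255] band hi/lo [211.81 220.72]
0.004 head far/near [39.85 86.32] barrel [110.046113] band hi/lo [209.55 218.51]
0.006 head far/near [36.86 83.49] barrel [107.30201414] band hi/lo [207.28 216.29]
rim top edge [[263.51192861 223.19201118]
 [263.54008871 234.44272505]
 [263.49848759 206.51213522]] rim y [[241.8742485  214.38689401]
 [285.13817861 214.29080294]]
```

View pics/w11c.png

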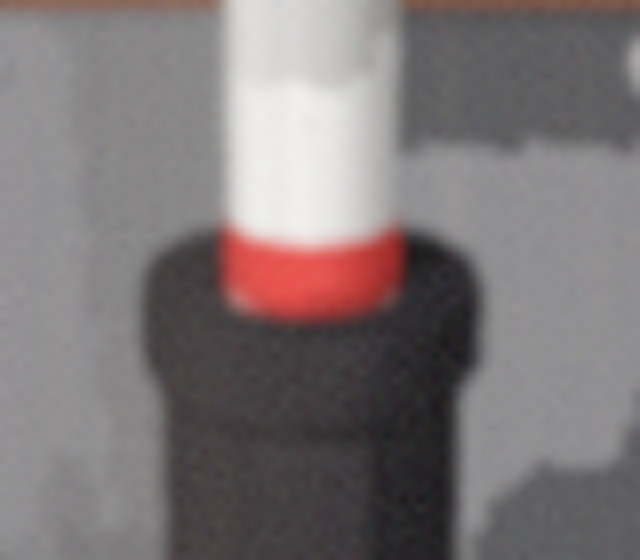

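```bash
cat > depth.py <<'E'
import sys
from h import *
from scipy.optimize import brentq
n=sys.argv[1]; c=load(n); im=c['img'].astype(float); uc=float(sys.argv[2]) if len(sys.argv)>2 else None
T=sockT(foot(FX,FY,FYAW),SA)
S=lambda x,y,z:(T@np.array([x,y,z,1]))[:3]
m0=proj(c,[S(-.009,0,.02)])[0]; u=int(round(m0[0])); print('u model',m0)
col=im[:,u-4:u+5].mean(1)
def edge(sig,lo,hi,half):
    s=sig[lo:hi]; 
    for i in range(len(s)-1):
        if (s[i]-half)*(s[i+1]-half)<0: return lo+i+(half-s[i])/(s[i+1]-s[i])
vb=int(proj(c,[S(-.009,0,.004)])[0,1])
G=col[:,1]
hi=edge(G,vb-15,vb+12,155); lo=edge(col[:,0],int(hi)+2,int(hi)+20,145)
inv=lambda f,v: brentq(lambda d: proj(c,[f(d)])[0,1]-v,-.03,.05)
dh=inv(lambda d:S(-.009,0,d+.004),hi); dr=inv(lambda d:S(-.010,0,d),lo)
print('band hi v',hi,'rim v',lo,'-> d',dh*1000,'rim z',dr*1000,'rel',(dh-dr)*1000)
# head near edge, off the stem
hh=im[:,u+20:u+60].mean(1).max(1) if 0 else im[:,u+40:u+80].mean(1)[:,0]
vn=int(proj(c,[S(-.009,0,.105)])[0,1]); 
a=edge(hh,vn-8,vn+12,(hh[vn-15]+hh[vn+14])/2)
if a: print('head near v',a,'d',inv(lambda d:S(-.009,-.03,d+.101),a)*1000, inv(lambda d:S(.009,-.03,d+.101),a)*1000)
bb=im[:,u-3:u+4].mean(1)[:,0]; vv=int(proj(c,[S(-.0105,0,.084+.003)])[0,1]); print('barrel model',vv,bb[vv-8:vv+10].round())
E
python3 depth.py w11
```

```text
u model [263.45131438 195.76977687]
band hi v 210.42292490118578 rim v 218.92167101827675 -> d 3.227047191076447 rim z 0.06128984721408025 rel 3.1657573438623667
head near v 88.61744966442953 d 2.387660012418271 1.922243216879076
barrel model 111 [107. 115. 164. 213. 233. 238. 238. 238. 238. 238. 238. 238. 238. 238.
 238. 239. 239. 239.]
```

>>> move_arm(deltas=[[[15, 0, 0, 0, 0, 0, 0.1], [15, 0, 20, 0, 0, 0, 0.1], [0, 0, 35, 0, 0, 0, 0.1], [0, 0, 35, 0, 0, 0, 0.1], [0, 0, 30, 0, 0, 0, 0], [0, 0, 20, 0, 0, 0, 0], [0, 0, 0, 0, 0, 0, 0], [0, 0, 0, 0, 0, 0, -1], [0, 0, 0, 0, 0, 0, -1], [0, 0, 0, 0, 0, 0, -1], [0, 0, 0, 0, 0, 0, -1]]])

```text
clock: 18.95
tool_pos: [0.6366, -0.1754, 0.1338]
eef_rot: [[0.752, 0.039, 0.658], [0.029, -0.999, 0.026], [0.658, -0.001, -0.753]]
force: [-1.2, 0.0, 2.2]
gripper_width: 0.184
```

```bash
python3 chk.py .0035
```

```text
18.95 [-0.421  0.5    2.052  1.81   0.306 -0.607] [ 0.6366 -0.1754  0.1338] [-1.22  0.05  2.19] [0.03 0.27 0.08] 0.184
err mm tool [1.   0.16 0.6 ] [0.0003 0.0012 0.0011]
band in socket mm [ 0.66 -0.11  4.48] end [ 7.400e-01 -4.000e-02 -5.552e+01]
Fsock [-2.46  0.1   0.52]
```

>>> move_arm(deltas=[[[-2, 0, 0, 0, 0, 0, -1], [-2, 0, 0, 0, 0, 0, -1], [-2, 0, 0, 0, 0, 0, -1], [0, 0, 0, 0, 0, 0, -1]]])

```text
clock: 19.45
tool_pos: [0.6363, -0.1756, 0.1335]
eef_rot: [[0.746, 0.041, 0.665], [0.03, -0.999, 0.028], [0.665, -0.001, -0.747]]
force: [7.3, 3.1, 11.6]
gripper_width: 0.187
```

```bash
python3 chk.py .0035
```

```text
19.45 [-0.424  0.503  2.056  1.849  0.316 -0.65 ] [ 0.6363 -0.1756  0.1335] [ 7.27  3.13 11.55] [ 0.45 -1.62  0.14] 0.187
err mm tool [0.58 0.41 0.67] [ 0.0015  0.0103 -0.0001]
band in socket mm [ 1.22 -0.44  3.9 ] end [  1.84  -0.44 -56.09]
Fsock [-3.85  2.84 13.16]
```

>>> move_arm(deltas=[[[-1, 0, 0, 0, 0, 0, -1], [-1, 0, 0, 0, 0, 0, -1], [0, 0, 0, 0, 0, 0, -1]]])

```text
clock: 19.82
tool_pos: [0.6357, -0.1757, 0.1329]
eef_rot: [[0.745, 0.041, 0.666], [0.03, -0.999, 0.028], [0.667, -0.001, -0.745]]
force: [8.2, 3.9, 14.0]
gripper_width: 0.188
```

```bash
python3 chk.py .0035
```

```text
19.825 [-0.426  0.504  2.058  1.861  0.319 -0.663] [ 0.6357 -0.1757  0.1329] [ 8.19  3.86 13.97] [ 0.52 -2.02  0.13] 0.188
err mm tool [-0.25  0.49  0.66] [ 0.0017  0.0122 -0.0003]
band in socket mm [ 1.31 -0.54  3.04] end [  2.05  -0.56 -56.95]
Fsock [-5.05  3.53 15.47]
```

>>> move_arm(deltas=[[[-1, 0, 0, 0, 0, 0, -1], [-1, 0, 0, 0, 0, 0, -1], [0, 0, 0, 0, 0, 0, -1]]])

```text
clock: 20.2
tool_pos: [0.6345, -0.1758, 0.1319]
eef_rot: [[0.744, 0.041, 0.667], [0.03, -0.999, 0.028], [0.667, -0.001, -0.745]]
force: [8.4, 2.8, 14.3]
gripper_width: 0.187
```

```bash
python3 chk.py .0035; python3 look.py w12
```

```text
20.2 [-0.427  0.505  2.061  1.873  0.322 -0.677] [ 0.6345 -0.1758  0.1319] [ 8.42  2.82 14.27] [ 0.53 -2.02  0.22] 0.187
err mm tool [-1.81  0.53  0.62] [ 0.0017  0.013  -0.0004]
band in socket mm [ 1.32 -0.58  1.47] end [  2.1   -0.6  -58.53]
Fsock [-5.15  2.49 15.8 ]
20.2 [-0.427  0.505  2.061  1.873  0.322 -0.677] [ 0.6345 -0.1758  0.1319] [ 8.42  2.82 14.27]
```

View pics/w12z.png

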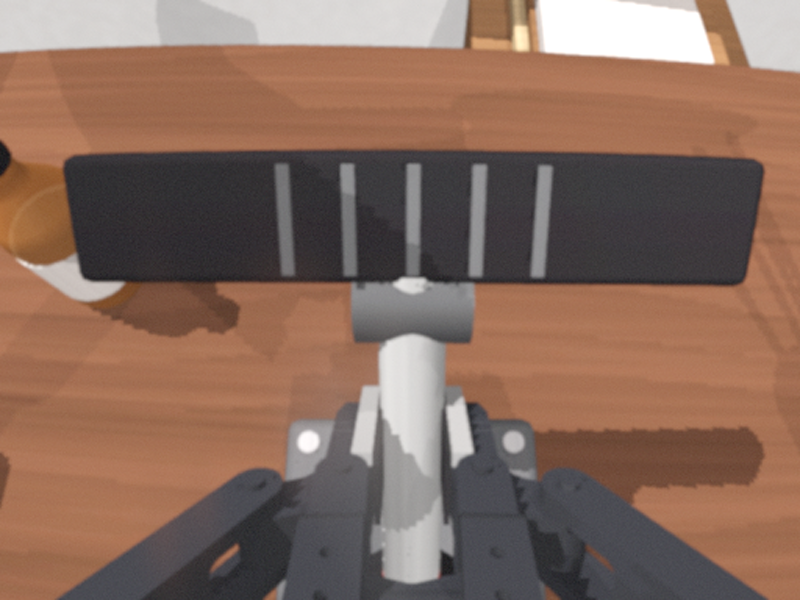

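>>> move_arm(deltas=[[[3, 0, 0, 0, 0, 0, -1], [4, 0, 0, 0, 0, 0, -1], [0, 0, 0, 0, 0, 0, -1]]])

```text
clock: 20.62
tool_pos: [0.6345, -0.1755, 0.1316]
eef_rot: [[0.752, 0.039, 0.658], [0.029, -0.999, 0.026], [0.658, -0.001, -0.753]]
force: [-1.5, -0.6, 4.3]
gripper_width: 0.187
```

```bash
python3 chk.py .0005
```

```text
20.625 [-0.423  0.503  2.056  1.829  0.309 -0.629] [ 0.6345 -0.1755  0.1316] [-1.53 -0.59  4.31] [-0.03 -0.03 -0.06] 0.187
err mm tool [1.04 0.22 0.88] [0.0003 0.0012 0.0011]
band in socket mm [ 0.94 -0.17  1.52] end [  1.01  -0.1  -58.48]
Fsock [-4.27 -0.52  1.66]
```

>>> move_arm(deltas=[[[0, 0, 0, 0, 0, 0, -0.3], [0, 0, 0, 0, 0, 0, 0.1], [0, 0, 0, 0, 0, 0, 0.1], [0, 0, -20, 0, 0, 0, 0.1], [0, 0, -30, 0, 0, 0, 0.1], [0, 0, -35, 0, 0, 0, 0.1], [0, 0, -35, 0, 0, 0, 0.1], [-15, 0, -20, 0, 0, 0, 0.1], [-15, 0, 0, 0, 0, 0, 0.1], [0, 0, 0, 0, 0, 0, 0.1], [0, 0, 0, 0, 0, 0, 0.1]]])

```text
clock: 22.0
tool_pos: [0.5202, -0.1801, 0.217]
eef_rot: [[0.753, 0.039, 0.657], [0.029, -0.999, 0.027], [0.658, -0.001, -0.753]]
force: [0.1, 0.3, 0.5]
gripper_width: 0.551
```

```bash
python3 look.py w13; python3 depth.py w13; python3 - <<'E'
from h import *
c=load('w13')
cv2.imwrite('pics/w13c.png',cv2.resize(c['img'][180:250,225:305],None,fx=8,fy=8,interpolation=cv2.INTER_CUBIC)[:,:,::-1])
X=cloud(c)
import cv2
T=sockT(foot(FX,FY,FYAW),SA)
def S(x,y,z): return (T@np.array([x,y,z,1]))[:3]
# lamp lateral: head ends
print(proj(c,[S(-.009,.085,.117),S(-.009,-.085,.117)]))
E
```

```text
22.0 [-0.56   0.21   2.226  1.37   0.389 -0.258] [ 0.5202 -0.1801  0.217 ] [0.12 0.31 0.51]
u model [263.08131161 194.25155029]
band hi v 212.26763485477179 rim v 217.57787810383746 -> d 0.33121344453189716 rim z 0.020326598546415237 rel 0.31088684598548194
head near v 90.84449178332319 d -0.6541431770811702 -1.2136529457810241
barrel model 109 [132. 125. 119. 111. 107. 118. 170. 218. 236. 239. 239. 239. 238. 239.
 239. 240. 240. 240.]
[[146.25451105  68.60809228]
 [379.58378122  68.25609931]]
```

View pics/w13c.png

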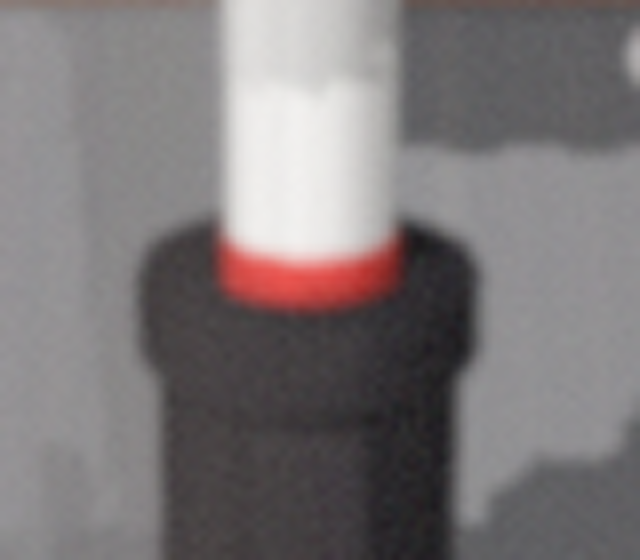

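View pics/w13z.png

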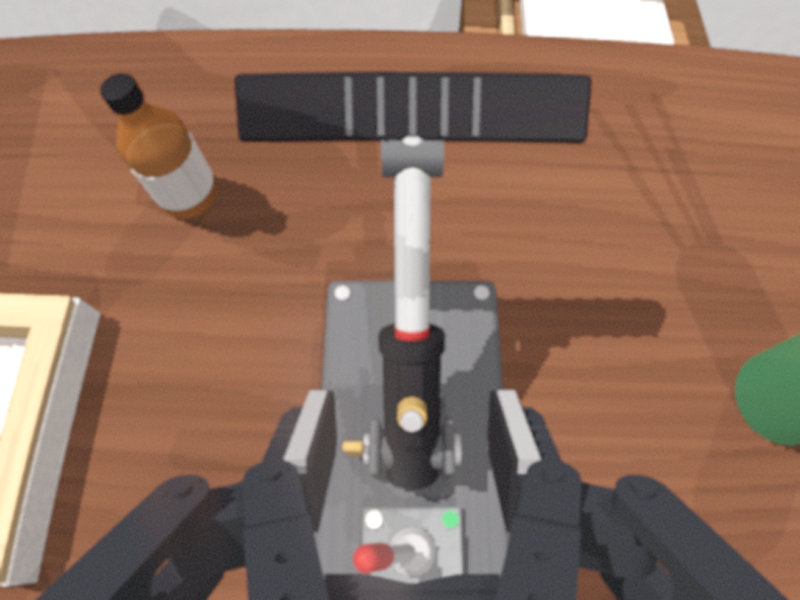

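```bash
python3 - <<'E'
from h import *
F=foot(FX,FY,FYAW); w=lambda *p:(F@np.array([*p,1]))[:3].round(4)
print('tip',w(-.085,.0252,.1036),'pivot',w(-.085,0,.047),'tip on',w(-.085,-.0252,.1036))
R=down(FYAW)
s=plan(w(-.092,.055,.24),R,11,-1,dec=0); print(s[0])
s=plan(w(-.090,.062,.088),R,4,-1,start=s,dec=0); print(s[0])
E
```

```text
tip [ 0.4656 -0.1568  0.1036] pivot [ 0.4666 -0.182   0.047 ] tip on [ 0.4676 -0.2072  0.1036]
[[[-3.0, -5.0, -5.0, 0.0, -0.065, 0.0, -1], [-3.0, -5.0, -5.0, 0.0, -0.066, 0.0, -1], [-3.0, -5.0, -5.0, 0.0, -0.065, 0.0, -1], [-4.0, -5.0, -5.0, 0.0, -0.065, 0.0, -1], [-4.0, -5.0, -4.0, 0.0, -0.065, 0.0, -1], [-4.0, -5.0, -4.0, -0.001, -0.066, 0.0, -1], [-5.0, -5.0, -4.0, 0.0, -0.065, 0.0, -1], [-5.0, -5.0, -3.0, 0.0, -0.065, 0.0, -1], [-5.0, -5.0, -3.0, 0.0, -0.065, -0.001, -1], [-5.0, -5.0, -3.0, 0.0, -0.066, 0.0, -1], [-5.0, -5.0, -2.0, 0.0, -0.065, 0.0, -1]]]
[ 0.45784598 -0.12752604  0.23966706]
[[[0.0, -2.0, 38.0, 0.0, 0.0, 0.0, -1], [1.0, -2.0, 38.0, 0.0, 0.0, 0.0, -1], [0.0, -1.0, 38.0, 0.0, 0.0, 0.0, -1], [1.0, -2.0, 38.0, 0.0, 0.0, 0.0, -1]]]
[ 0.45954611 -0.12045718  0.08766659]
```

>>> move_arm(deltas=[[[-3, -5, -8, 0, -0.065, 0, -1], [-3, -5, -8, 0, -0.066, 0, -1], [-3, -5, -5, 0, -0.065, 0, -1], [-4, -5, -5, 0, -0.065, 0, -1], [-4, -5, -4, 0, -0.065, 0, -1], [-4, -5, -4, 0, -0.066, 0, -1], [-5, -5, -4, 0, -0.065, 0, -1], [-5, -5, -3, 0, -0.065, 0, -1], [-5, -5, -3, 0, -0.065, 0, -1], [-5, -5, -3, 0, -0.066, 0, -1], [-5, -5, -2, 0, -0.065, 0, -1], [0, 0, 0, 0, 0, 0, -1]]])

```text
clock: 23.55
tool_pos: [0.4553, -0.1274, 0.2434]
eef_rot: [[0.999, 0.041, 0.007], [0.041, -0.999, 0.002], [0.007, -0.002, -1.0]]
force: [0.4, -0.2, 0.3]
gripper_width: -0.003
```

```bash
python3 look.py w14;  python3 - <<'E'
from h import *
F=foot(FX,FY,FYAW); w=lambda *p:(F@np.array([*p,1]))[:3].round(4)
o=observe(); print(o['eef_rot'].round(3))
s=plan(w(-.090,.066,.15),down(FYAW),3,-1,dec=0); print(s[0])
E
```

```text
23.55 [-0.301  0.179  1.949  0.005  1.007  1.226] [ 0.4553 -0.1274  0.2434] [ 0.4  -0.17  0.32]
[[ 0.999  0.041  0.008]
 [ 0.041 -0.999  0.002]
 [ 0.008 -0.002 -1.   ]]
[[[1.0, -4.0, 31.0, -0.001, -0.003, 0.0, -1], [2.0, -3.0, 31.0, 0.0, -0.002, 0.001, -1], [1.0, -4.0, 31.0, -0.001, -0.003, 0.0, -1]]]
[ 0.45885119 -0.11618245  0.15026664]
```

View pics/w14z.png

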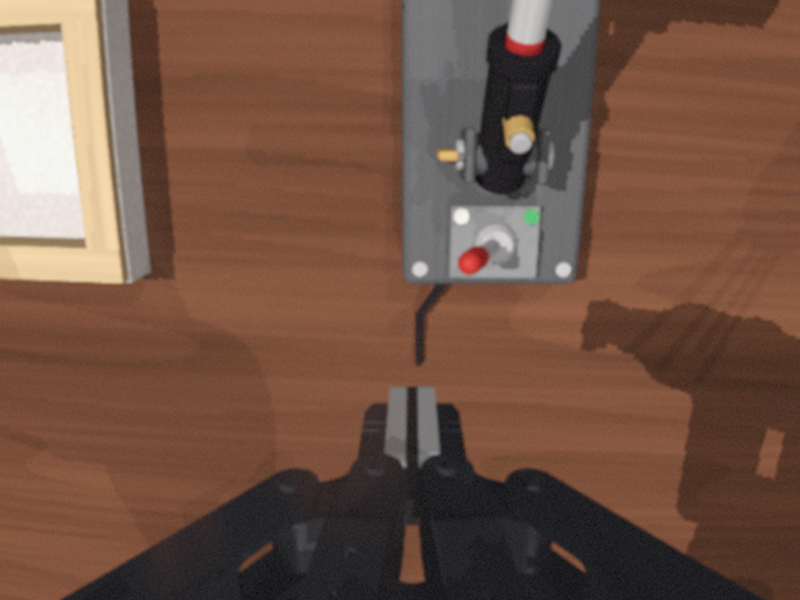

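>>> move_arm(deltas=[[[1, -4, 31, 0, -0.003, 0, -1], [2, -3, 31, 0, -0.002, 0, -1], [1, -4, 31, 0, -0.003, 0, -1], [0, 0, 31, 0, 0, 0, -1], [0, 0, 31, 0, 0, 0, -1], [0, 0, 0, 0, 0, 0, -1]]])

```text
clock: 24.35
tool_pos: [0.4562, -0.1158, 0.0867]
eef_rot: [[0.999, 0.04, -0.005], [0.04, -0.999, 0.004], [-0.005, -0.004, -1.0]]
force: [0.5, 0.3, 0.5]
gripper_width: -0.005
```

```bash
python3 look.py w15
```

```text
24.35 [-0.275  0.443  2.05   0.003  0.654  1.253] [ 0.4562 -0.1158  0.0867] [0.53 0.34 0.48]
```

View pics/w15z.png

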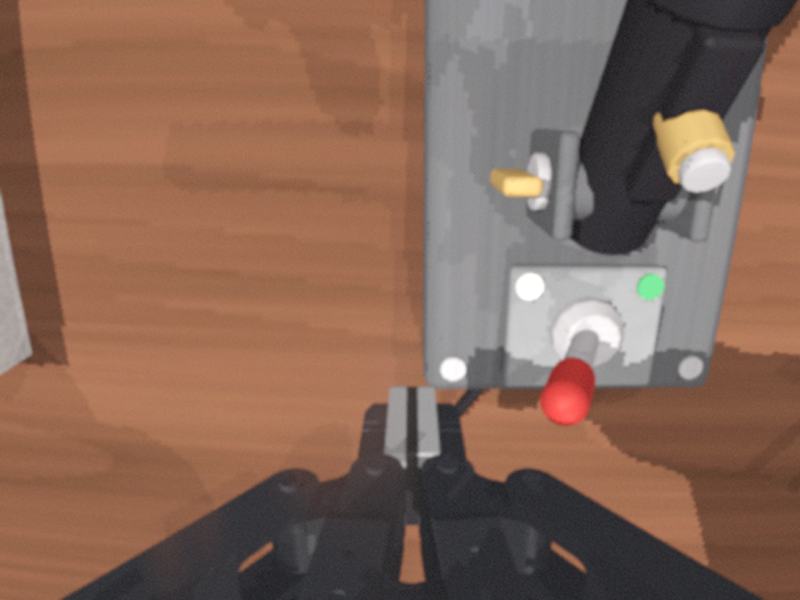

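>>> move_arm(deltas=[[[7, 6, 0, 0, 0, 0, -1], [0, 6, 0, 0, 0, 0, -1], [0, 6, 0, 0, 0, 0, -1], [0, 6, 0, 0, 0, 0, -1], [0, 6, 0, 0, 0, 0, -1], [0, 6, 0, 0, 0, 0, -1], [0, 6, 0, 0, 0, 0, -1], [0, 6, 0, 0, 0, 0, -1]]])

```text
clock: 25.4
tool_pos: [0.4667, -0.1643, 0.0881]
eef_rot: [[0.999, 0.04, -0.002], [0.04, -0.999, 0.002], [-0.002, -0.002, -1.0]]
force: [0.3, 0.4, -0.3]
gripper_width: 0.004
```

```bash
python3 look.py w16
```

```text
25.4 [-3.640e-01  4.650e-01  2.001e+00  2.000e-03  6.790e-01  1.165e+00] [ 0.4667 -0.1643  0.0881] [ 0.27  0.42 -0.34]
```

View pics/w16z.png

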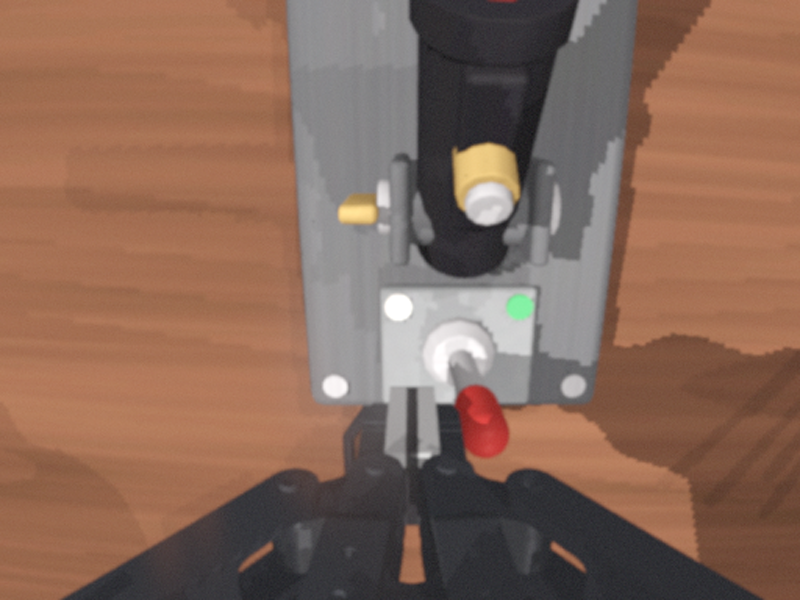

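>>> move_arm(deltas=[[[0, 6, 0, 0, 0, 0, -1], [0, 6, 0, 0, 0, 0, -1], [0, 5, 0, 0, 0, 0, -1], [0, 0, 0, 0, 0, 0, -1]]])

```text
clock: 25.95
tool_pos: [0.4676, -0.1812, 0.0882]
eef_rot: [[0.999, 0.04, -0.001], [0.04, -0.999, 0.002], [-0.001, -0.002, -1.0]]
force: [-0.1, 0.3, 0.1]
gripper_width: 0.005
```

```bash
python3 look.py w17
```

```text
25.95 [-0.394  0.472  1.986  0.002  0.686  1.135] [ 0.4676 -0.1812  0.0882] [-0.06  0.35  0.12]
```

View pics/w17z.png

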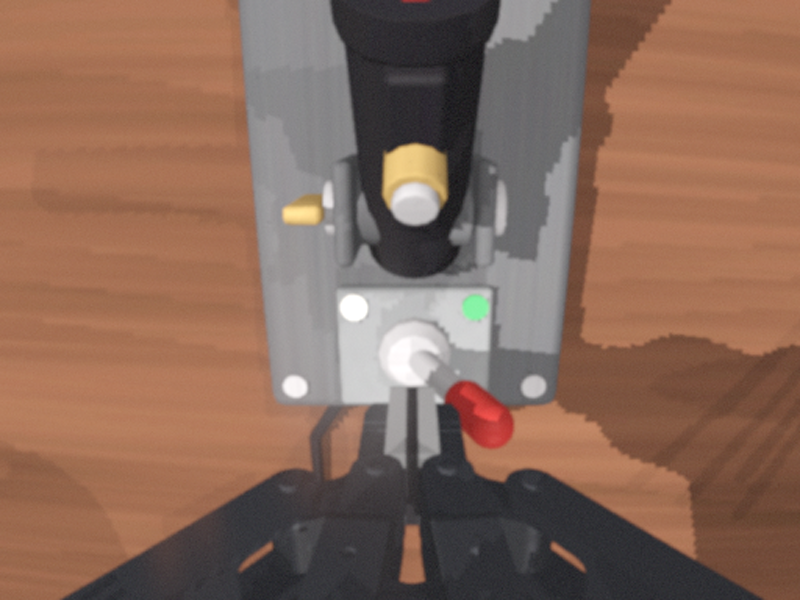

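The lever now leans to the green side at (490,425), clear of the fingers. Backing off.

>>> move_arm(deltas=[[[0, -12, 0, 0, 0, 0, -1], [0, -15, -10, 0, 0, 0, -1], [0, -15, -30, 0, 0, 0, -1], [0, 0, -40, 0, 0, 0, -1], [10, 10, -40, 0, 0, 0, -1], [20, 10, -20, 0, 0, 0, -1], [20, 10, 0, 0, 0, 0, -1], [0, 0, 0, 0, 0, 0, -1], [0, 0, 0, 0, 0, 0, -1]]])

```text
clock: 27.12
tool_pos: [0.5162, -0.166, 0.2279]
eef_rot: [[0.999, 0.041, -0.003], [0.041, -0.999, 0.003], [-0.003, -0.003, -1.0]]
force: [-0.3, 0.5, -0.1]
gripper_width: 0.002
```

```bash
python3 look.py w18; python3 depth.py w18; python3 - <<'E'
from h import *
for n in ('scene','top'):
    c=snap(n,n[0]+'18')
cv2.imwrite('pics/st18.png',np.hstack([cv2.resize(load('s18')['img'],(400,300)),cv2.resize(load('t18')['img'],(400,300))])[:,:,::-1])
c=load('w18');X=cloud(c);m=(c['img'][...,0]>150)&(c['img'][...,1]<70)
F=foot(FX,FY,FYAW);L=(X-F[:3,3])@F[:3,:3]
m&=(L[...,0]<-.05)&(L[...,2]>.07)
print('lever red pts foot frame',np.nanmean(L[m],0))
for f in ('scene0','s18'):
    X=cloud(load(f))
for f in ('top0','t18'):
    X=cloud(load(f)); 
    for nm,bx in dict(jar=(.57,-.44),bot=(.726,.022),tin=(.535,.401)).items():
        k=(np.hypot(X[...,0]-bx[0],X[...,1]-bx[1])<.05)&(X[...,2]>.05); print(f,nm,np.nanmean(X[k],0).round(4))
E
```

```text
27.125 [-0.334  0.308  1.814  0.002  1.023  1.195] [ 0.5162 -0.166   0.2279] [-0.33  0.53 -0.06]
u model [284.13182905  94.34577902]
band hi v 108.03339191564147 rim v 114.4164705882353 -> d 2.6633968046912706 rim z 1.0701171878678701 rel 1.5932796168234007
head near v -25.17469879518072 d 0.4628317570054966 -8.402790950498874
barrel model 2 []
lever red pts foot frame [-0.07974473 -0.01767325  0.09372871]
top0 jar [ 0.575  -0.45    0.1375]
top0 bot [0.7332 0.0234 0.0958]
top0 tin [0.5384 0.4052 0.0721]
t18 jar [ 0.5752 -0.4502  0.138 ]
t18 bot [0.7331 0.0233 0.0955]
t18 tin [0.5384 0.4054 0.0722]
```

View pics/w18z.png

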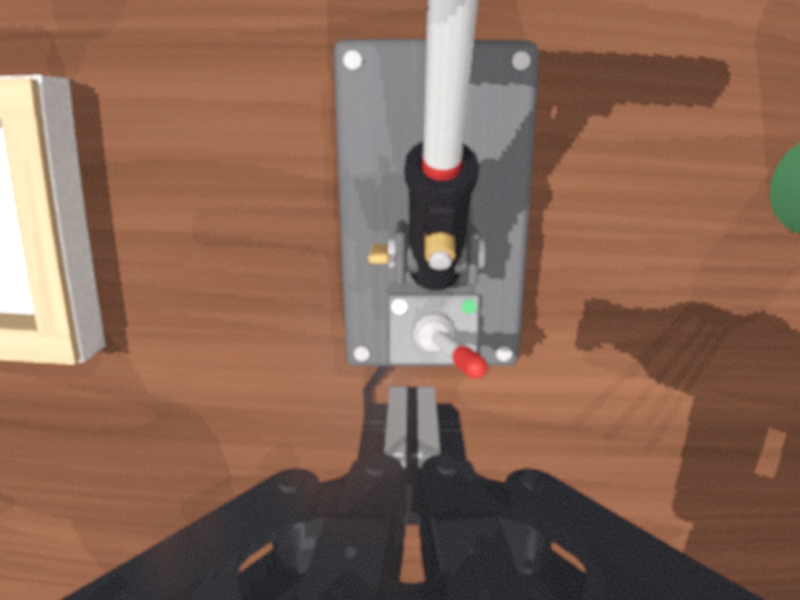

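View pics/st18.png

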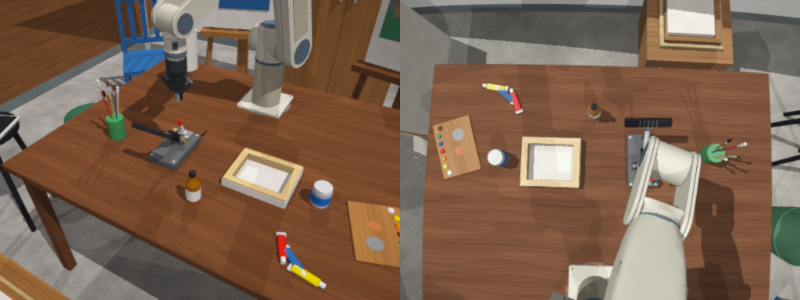

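```bash
python3 -c "
from h import *
print(ctrl.sign_off())"
```

```text
the job is handed in; nothing more can be done
None
```

The lamp is in the socket with the rim at the red band, strip facing down and let go, and the toggle is over on the green-dot side. I handed the job in at about 27 s of the 69 s allowed. The hand-in reports no verdict.

- **Stem depth:** I pushed the stem in, let go and looked. The band stood about 3 mm high, so I regripped and pushed it another 3 mm. After the final release, three estimates of the band's offset from the rim disagreed slightly:
  - about +0.3 mm from the band and rim edges in the straight view;
  - about −0.7 to −1.2 mm from the head edge in the same view;
  - about +1.6 mm from the last, more slanted view.

  All are within the ±4 mm allowed.
- **Toggle:** I flipped it with the closed fingers. The last picture shows it leaning towards the green dot. Depth readings on its red end give about 21° of lean, close to the 24° end stop; I did not read the joint angle itself.
- **Bystanders and robot:** The jar, bottle and tin are within 0.5 mm of where they started in the top camera. The arm was clear of everything at hand-in, with the wrist force near zero.

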